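Tare the tip cup on the dial scale and weigh the pair of toe guards

ROBOT

A 7-joint arm with a two-finger parallel gripper is mounted at the origin on the work surface. World frame = base frame: x ahead of the robot, y to its left, z up, the work surface at z = 0. Lengths are in m, angles in rad, forces in N, time in s.
With the tool pointing down it reaches from about 0.4 to 0.925 m from the base axis. Payload 5.6 kg.
Tool frame: the origin (TCP) lies midway between the tips of the shut fingers; the grasp point (between the pads) lies 19 mm behind it (manip.hold_point_z is the distance from the TCP to the grasp point, in m); z points along the fingers, y is the line along which they close (so a half turn about z gives the same grasp; the last joint's range is limited). The gripper opens to 85 mm and grips with 20 to 120 N. Pads are 22 mm wide; open, the fingers measure 114 mm over their backs; the gripper's body (76 mm by 85 mm) begins 54 mm behind the grasp point. The pads swing forward as they close: fully open they stand 13 mm farther back than shut.
Start: joints at [1.152, 0.468, -0.012, 1.603, 0.006, 1.071, -0.056], TCP at [0.239, -0.605, 0.231] pointing down, gripper open.
Joint ranges: [-2.53, 2.53], [-0.31, 2.02], [-1.57, 1.55], [0.28, 2.44], [-1.29, 4.43], [0.15, 1.84], [-2.92, 2.92]. Speed limits (rad/s): [2.57, 2.57, 3.14, 3.14, 3.14, 3.14, 3.14].

INTERFACE

Orientations are given as a unit quaternion [w, x, y, z].
In Python, from bench import manip gives the robot as it stands. The module is installed in compiled form; this text tells all that it offers.
- The arm moves only by the tool send_rows, never from a script. Its argument "series" is a list of rows, each a list of 7 numbers: the turn, a rotation vector about the tool's x, y, z in rad, then the shift along the tool's x, y, z in mm, then the closure, from 0 (fully open) to 1 (shut). In form: [[wx, wy, wz, x, y, z, fingers], ...]. A call has 1 to 12 rows; each row shifts and turns the commanded pose from where the row before left it, along the tool's axes as they then stand; what a row does not reach is not made up. A row lasts 1/12 s, in which the tool goes at most 41.7 mm and 7.16 degrees, less where a joint would pass 70% of its speed; a pose out of reach is approached as far as the arm can. A call is refused whole if a number of a shift passes 41.7 or a number of a turn 0.125, either way. A call with a gripper value outside its range is refused whole. The fingers move at their own pace and stop on an object; "grip_force" is the grip in N (left out, the last holds). Time passes only in rows, so rows that do not move let the fingers close. It gives the time, the measured TCP pose, the force, the opening and the grip force at its end, in the units of the state.
- manip.read_state(): the state, without advancing time (a new reading comes with each control period).
- manip.snapshot(name): name is "scene" or "top" or "wrist"; returns the picture (480x640x3 uint8, red, green, blue); there is no depth.
- manip.get_calibration(name): a dict with "mtx" (3x3 intrinsics, pixels), "dist_coeffs" ([k1, k2, p1, p2, k3] as OpenCV has them; the pictures are not rectified), "R" (3x3) and "t" (3): a world point X has camera coordinates R X + t; the wrist camera has in their place "tool_from_camera" (4x4, takes a point from camera to tool coordinates, whose origin is the TCP and whose axes are the flange's). Camera axes: x right, y down, z forward; pixel columns grow to the right and rows downward; lengths in m; the calibration is good to about 2 mm. A picture is of the moment at which its call begins: read the wrist's pose just before it. get_calibration takes no time and is no camera call.
- manip.job_done(): hands the job in; it is judged then, once.
Trained networks look in the newest picture that a camera, given by its name, has taken for a name from the list of things; names that differ only in an ending like _2 or _b are one class to them, and where a whole thing is asked for, a point or a joint stands for the part that bears it (a point fixed in the world has none). Each returns a list of dicts, best first, with "confidence" (0 to 1); they miss things now and then, are a little off and sometimes report something else, mostly with a low value. They report only what shows in the picture. A call takes as long as a camera call.
- manip.recognise(camera, name): "bbox" ([left, top, right, bottom] in pixels, round what is visible of it).
- manip.spot_point(camera, name): "centre" ([column, row] in pixels: a listed point, or the origin of a listed thing).
The state is a dict: "time_s": time; "joint_positions": joint angles; "joint_velocities": joint speeds; "joint_torque": joint torques, N m; "tcp_pos": TCP position; "tool_rot": TCP orientation; "force": force on the tool from outside, world axes, zero at the start; "moment": the same for the moment, N m; "grip_width": finger opening in m; "grasp_force": force on a finger pad.
Only numpy, scipy, OpenCV 4.12 (cv2) and the standard library are available. Lean on these libraries where they do the work, as an engineer would, in place of code of your own. Each camera call takes 0.05 s, during which the arm holds its last target. There are 200 camera calls.

TASK

Weigh the two crescent toe guards in the tin cup: stand the empty cup on the plate of the spring scale and let go, then tare it by turning the scale's dial until its broad zero bar lies under the needle and take your hand off, and only then put both toe guards into the cup, so that the dial shows their weight alone. Press the glazed dial just firmly enough to carry it round, do not lean on the weighing plate, and leave everything else on the bench where it is.

Things in the scene. Friction and masses are not known exactly. Their poses are not given: they have to be found in the camera images.
- scale: black steel spring dial scale, 240 mm long (x) by 150 wide (y), fixed to the bench. Origin: centre of the underside; x points from the low dial end, nearest the robot, to the high plate end. Rear half (x -2 to 120 mm) 85 mm high, weighing plate above it; front half slopes up at 20 degrees from 37 mm high at x = -118 mm to 79 mm at x = -2 mm and carries the dial.
- dial: dial, a rigid disc 104 mm across, 12 mm thick: white face with 40 divisions of 10 g (9 degrees) growing clockwise, every fifth longer, a broad bar at zero; knurled brass bezel flush with a clear cover. The whole disc turns; the needle under the cover does not turn with it. Origin: centre of the disc's underside; z along the spindle (20 degrees from vertical, towards the robot); x to the zero bar.
- dial_center (a point): centre of the dial's flat top, on the spindle. The disc turns stiffly (0.24 N m, over 5 N at the bezel), 1.3 rad or more past any tare needed, and stays as left. Carry it round by a fingertip pressed on the bezel 45 mm out and moved round the centre: it slips under some 6 to 8 N; over 18 N in all the cover cracks. A stiff washer under it gives 1 mm per 15 N, 1.4 mm at most.
- dial_zero (a point): point over the zero bar of the dial, 36 mm from the centre, in the plane of the flat top; moves with the dial
- dial_40g (a point): point over the 40 g division of the dial, 36 mm from the centre, in the plane of the flat top; moves with the dial
- needle_tip (a point): point over the needle's outer end, 36 mm from the centre, in the plane of the flat top. The needle turns clockwise, seen from above, 0.157 rad (9 degrees) for every 10 g on the plate; with the plate empty it points away from the robot, along the scale's x. The dial reads zero when this point and dial_zero coincide.
- plate: round flat aluminium weighing plate, 120 mm across, 5 mm thick, on a stem over the scale's high end. Origin: on the stem's axis, 35 mm under the plate's flat top. Stays level; sinks on its spring 0.63 mm for every 10 g on it, at most 26 mm to a stop. More than 12 N on it strains the spring.
- plate_top (a point): centre of the plate's flat top, 123 mm above the bench when empty
- cup: open tin tip cup, straight-sided, 66 mm across outside, 48 mm high, wall 2.5 mm, floor 3 mm, no handle; stands upright and empty on the bench. Its weight differs from day to day, 45 to 85 g. Origin: centre of the underside; z to the mouth.
- guard_a: cast aluminium toe guard: a flat crescent plate with three nail holes, 10 mm thick, 46 mm tip to tip, 22 mm deep, 20 g, lying flat on the bench. Origin: on the underside, in the middle of the crescent's 15 mm wide centre; x points to the convex side, y along the crescent. Pinch it there across the 15 mm, fingers closing along x.
- guard_b: the second toe guard, the same as guard_a
- heel_plate: steel heel plate, a horseshoe 54 mm across and 6 mm thick, lying among the toe guards; not wanted. Origin: centre of the horseshoe, underside
- polish_tin: closed round polish tin, 84 mm across, 30 mm high, near the cup; leave it. Origin: centre of the underside
- brush: wooden shoe brush, 165 x 50 x 47 mm, on its bristles; leave it. Origin: centre of the underside
- dressing: bottle of dressing, 48 mm across, 115 mm high; leave it. Origin: centre of the underside
- spare_bulb: frosted bulb standing cap up in an open cardboard sleeve 66 mm square, 113 mm high in all; leave it. Origin: centre of the underside
- lamp_post: brass bayonet socket on an upright post with a clear glass bulb twisted in, 217 mm high, fixed to the bench; leave it. Origin: centre of its foot
- bootjack: cast-iron beetle bootjack, about 260 mm long, 66 mm high, to the right of the toe guards; leave it. Origin: on the bench under the beetle's body; x points to its feelers

How it is judged:
By the outcome, as a careful person would: the job done as asked, in the order asked, and still so for the second after the job is handed in, with the robot touching nothing.
It also fails if it takes over 72 s, if anything falls off the work surface, if the arm or the gripper's body presses on something with over 40 N, if the wrist force passes 120 N, or if a joint passes its speed limit or range.

## Working session

There is one attempt and no reset: what is moved stays moved. The work goes in short steps, Python scripts to look and compute and a tool call to move; the robot and the scene stay as the last step left them, time stands still between calls to the robot, and variables do not carry over. Pictures are saved under pics/ and viewed, at most 10 in all, crops included, and the job is handed in when it is done.

Besides the shell and the picture viewer there is one more tool, called after "Emit:" as a command line: name --pt "numbers of a row" for each row, then --argument value for the rest. send_rows: Moves the arm, as the interface text tells. Its arguments: {"type":"object","properties":{"series":{"type":"array","items":{"type":"array","items":{"type":"number"}}},"grip_force":{"type":"number"}},"required":["series"]}

```bash
mkdir -p pics; cat > h.py <<'E'
import numpy as np, cv2
from bench import manip
from scipy.spatial.transform import Rotation as Ro
def cam(c):
    k=manip.get_calibration(c); K=np.array(k["mtx"],float); D=np.array(k["dist_coeffs"],float)
    if "R" in k: return K,D,np.array(k["R"]),np.array(k["t"]).ravel()
    s=manip.read_state(); q=s["tool_rot"]; Rt=Ro.from_quat([q[1],q[2],q[3],q[0]]).as_matrix()
    T=np.array(k["tool_from_camera"]); R=(Rt@T[:3,:3]).T; o=np.array(s["tcp_pos"])+Rt@T[:3,3]
    return K,D,R,-R@o
def ray(c,px):
    K,D,R,t=cam(c); u=cv2.undistortPoints(np.array([[px]],float),K,D).ravel()
    d=R.T@np.array([u[0],u[1],1]); return -R.T@t,d
def onplane(c,px,p0,n=(0,0,1)):
    o,d=ray(c,px); n=np.array(n,float); return o+d*(n@(np.array(p0)-o))/(n@d)
def proj(c,X):
    K,D,R,t=cam(c); return cv2.projectPoints(np.array(X,float).reshape(-1,3),cv2.Rodrigues(R)[0],t,K,D)[0].reshape(-1,2)
def snap(c,f=None):
    im=manip.snapshot(c)
    if f: cv2.imwrite('pics/'+f,cv2.cvtColor(np.asarray(im),cv2.COLOR_RGB2BGR))
    return im
def mat():
    s=manip.read_state(); q=s["tool_rot"]; return np.array(s["tcp_pos"]),Ro.from_quat([q[1],q[2],q[3],q[0]]).as_matrix()
E
python3 - <<'E'
from h import *
np.set_printoptions(precision=4,suppress=True)
s=manip.read_state();print(s, manip.hold_point_z)
Z=dict(scale=0,dial=.05,dial_center=.07,dial_zero=.07,dial_40g=.07,needle_tip=.08,plate_top=.123,cup=0,guard_a=0,guard_b=0,heel_plate=0,polish_tin=0,brush=0,dressing=0,spare_bulb=0,lamp_post=0,bootjack=0)
for c in ("top","scene"):
    snap(c,c+"0.png")
    for n,z in Z.items():
        if n=='guard_b':continue
        for d in manip.spot_point(c,n)[:3]:
            if d["confidence"]>.2: print(c,n,round(d["confidence"],2),np.round(d["centre"],1),onplane(c,d["centre"],(0,0,z)))
print(manip.get_calibration("wrist")["tool_from_camera"])
E
```

```text
{'time_s': 0.0, 'joint_positions': array([ 1.152 ,  0.4684, -0.0116,  1.6036,  0.006 ,  1.0714, -0.0563]), 'joint_velocities': array([ 0.0009,  0.0005,  0.0013, -0.0005, -0.0004,  0.0012,  0.0004]), 'joint_torque': array([  0.0001, -53.2391,   0.021 , -25.1305,   0.0114,   0.0077,
         0.    ]), 'tcp_pos': array([ 0.2383, -0.6041,  0.2303]), 'tool_rot': array([-0.0009,  0.9824,  0.1868, -0.0002]), 'force': array([-0.3099,  0.1191, -0.541 ]), 'moment': array([ 0.0042,  0.0473, -0.0036]), 'grasp_force': 0.0, 'grip_width': 0.08536728292393994} 0.0187
top scale 0.55 [312.6 239.4] [0.6048 0.0191 0.    ]
top dial 0.75 [313.1 266.3] [0.5425 0.0168 0.05  ]
top dial 0.54 [424.8 319.3] [ 0.4278 -0.2323  0.05  ]
top dial_center 0.72 [311.1 264.5] [0.5463 0.0211 0.07  ]
top dial_zero 0.62 [311.5 254.7] [0.5676 0.0205 0.07  ]
top dial_zero 0.49 [147.4 216.6] [0.6465 0.3832 0.07  ]
top dial_40g 0.76 [319.9 257.7] [0.5613 0.0021 0.07  ]
top dial_40g 0.7 [149.5 218.2] [0.643  0.3784 0.07  ]
top dial_40g 0.43 [438.3 230.4] [ 0.6244 -0.2573  0.07  ]
top plate_top 0.65 [317.7 208.5] [0.6626 0.0084 
[... 1810 characters left out ...]
244.5] [ 0.4221 -0.2421  0.    ]
scene heel_plate 0.73 [213.6 271.3] [ 0.516  -0.2647  0.    ]
scene polish_tin 0.87 [382.4 217.5] [0.4652 0.2412 0.    ]
scene brush 0.86 [227.  338.6] [ 0.7342 -0.2779 -0.    ]
scene dressing 0.71 [321.6 272.1] [0.6062 0.0073 0.    ]
scene dressing 0.69 [445.4 222. ] [0.5372 0.407  0.    ]
scene spare_bulb 0.81 [429.1 297.9] [0.772 0.243 0.   ]
scene lamp_post 0.73 [460.1 249.1] [0.6444 0.3982 0.    ]
scene lamp_post 0.54 [219.7 303.6] [ 0.6255 -0.2722  0.    ]
scene bootjack 0.66 [154.3 313.1] [ 0.6044 -0.4328  0.    ]
[[ 0.0004 -0.9588 -0.2842  0.0729]
 [ 1.     -0.0002  0.0021  0.0009]
 [-0.002  -0.2842  0.9588 -0.1417]
 [ 0.      0.      0.      1.    ]]
```

View pics/top0.png

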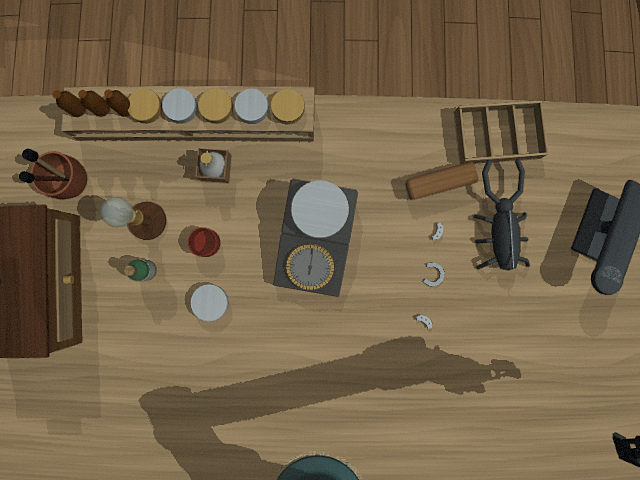

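View pics/scene0.png

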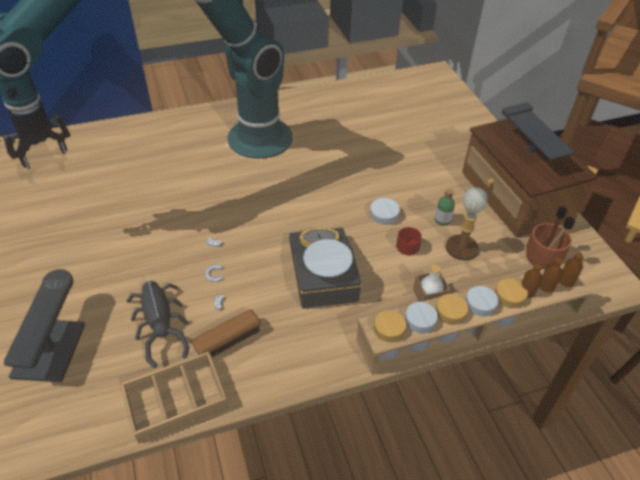

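The top view shows the red cup at (204,242), the scale with its dial at (310,267) and plate at (320,209), the guards at (437,231) and (424,321), and the heel plate between them. The scene view agrees with this. I'll go to the cup first.

Emit:
send_rows --pt "0 0 0.125 0 0 -10 0" --pt "0 0 0.125 0 0 -10 0" --pt "0 0 0.125 0 0 -5 0" --pt "0 0 0 15.3 -38 0 0" --pt "0 0 0 15.3 -38 0 0" --pt "0 0 0 15.3 -38 0 0" --pt "0 0 0 15.3 -38 0 0" --pt "0 0 0 15.3 -38 0 0" --pt "0 0 0 15.3 -38 0 0" --pt "0 0 0 15.3 -38 0 0" --pt "0 0 0 15.3 -38 0 0" --pt "0 0 0 15.3 -38 0 0" --grip_force 25

```text
time_s: 2.7
tcp_pos: [0.3763, -0.2607, 0.2567]
tool_rot: [0.0, 1.0, 0.0, 0.0]
force: [2.3, -0.8, -0.0]
grip_width: 0.0852
grasp_force: 0.0
```

Emit:
send_rows --pt "0 0 0 15.3 -38 0 0" --pt "0 0 0 15.3 -38 0 0" --pt "0 0 0 15.3 -38 0 0" --pt "0 0 0 15.3 -38 0 0" --pt "0 0 0 15.3 -38 0 0" --pt "0 0 0 15.3 -38 0 0" --pt "0 0 0 15.3 -38 0 0" --pt "0 0 0 15.3 -38 0 0" --pt "0 0 0 15.3 -38 0 0" --pt "0 0 0 15.3 -38 0 0" --pt "0 0 0 15.3 -38 0 0"

```text
time_s: 3.62
tcp_pos: [0.5445, 0.1574, 0.2565]
tool_rot: [0.0, 1.0, 0.0, 0.0]
force: [0.7, -0.7, -0.3]
grip_width: 0.0853
grasp_force: 0.0
```

Emit:
send_rows --pt "0 0 0 15 -37 15 0" --pt "0 0 0 15 -37 15 0" --pt "0 0 0 15 -37 15 0" --pt "0 0 0 0 0 12 0" --pt "0 0 0 0 0 0 0"

```text
time_s: 4.03
tcp_pos: [0.5859, 0.2661, 0.1967]
tool_rot: [0.001, 1.0, 0.002, -0.003]
force: [-0.0, -1.4, -0.1]
grip_width: 0.0855
grasp_force: 0.0
```

```bash
cat > look.py <<'E'
import sys
from h import *
np.set_printoptions(precision=4,suppress=True)
# args: camera file name:z ...
c,f=sys.argv[1:3]; snap(c,f); p,R=mat(); print("tcp",p,manip.read_state()["time_s"])
for a in sys.argv[3:]:
    n,z=a.split(':')
    for d in manip.spot_point(c,n)[:3]:
        if d["confidence"]>.3: print(n,round(d["confidence"],2),np.round(d["centre"],1),onplane(c,d["centre"],(0,0,float(z))))
    for d in manip.recognise(c,n)[:2]:
        if d["confidence"]>.3: print("  box",round(d["confidence"],2),np.round(d["bbox"]))
E
python3 look.py wrist cup1.png cup:0
```

```text
tcp [0.5868 0.264  0.1983] 4.0833
cup 0.57 [316.1 200.8] [0.5935 0.2598 0.    ]
  box 0.75 [273. 162. 360. 255.]
  box 0.68 [566. 228. 640. 342.]
```

View pics/cup1.png

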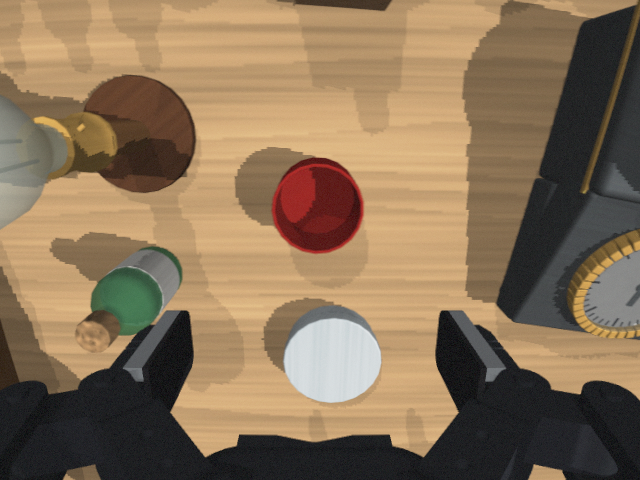

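The cup is centred in the wrist view with its rim at about (318,206). The dressing bottle is at (140,290) and the tin at (332,355), both clear of the fingers' path.

```bash
python3 - <<'E'
from h import *
im=cv2.imread('pics/cup1.png'); h=cv2.cvtColor(im,cv2.COLOR_BGR2HSV)
m=(((h[...,0]<8)|(h[...,0]>172))&(h[...,1]>150)).astype(np.uint8)
m[:, :230]=0;m[:,400:]=0;m[280:]=0
ys,xs=np.nonzero(m); print(xs.min(),xs.max(),ys.min(),ys.max())
print("rim",onplane('wrist',[(xs.min()+xs.max())/2,205],(0,0,.048)))
# fit: project cup model at candidate, compare silhouettes extents
from scipy.optimize import least_squares
a=np.linspace(0,6.28,60)
def f(p):
    P=np.vstack([np.c_[p[0]+.033*np.cos(a),p[1]+.033*np.sin(a),0*a+z] for z in(0,.048)])
    q=proj('wrist',P); return [q[:,0].min()-xs.min(),q[:,0].max()-xs.max(),q[:,1].min()-ys.min(),q[:,1].max()-ys.max()]
r=least_squares(f,[.59,.266]);print(r.x,r.fun)
E
```

```text
272 362 158 253
rim [0.60062981 0.25919414 0.048     ]
[0.59692402 0.25918017] [-0.96935517  0.97174778 -0.71422853  0.75854786]
```

Emit:
send_rows --pt "0 0 0 9 4 20 0" --pt "0 0 0 0 0 35 0" --pt "0 0 0 0 0 35 0" --pt "0 0 0 0 0 25 0" --pt "0 0 0 0 0 0 0"

```text
time_s: 4.6
tcp_pos: [0.5946, 0.2561, 0.0813]
tool_rot: [0.002, 1.0, -0.001, -0.003]
force: [-1.2, -1.4, -1.0]
grip_width: 0.0856
grasp_force: 0.0
```

```bash
python3 - <<'E'
from h import *
snap('wrist','cup2.png'); print(mat()[0])
for i in range(6): print(manip.read_state()["tcp_pos"],manip.read_state()["time_s"]); manip.spot_point('wrist','cup')
E
```

```text
[0.59611413 0.25749374 0.08421033]
[0.59611413 0.25749374 0.08421033] 4.65
[0.5975977  0.25887419 0.08651584] 4.7
[0.59843065 0.25973025 0.0877972 ] 4.75
[0.59877848 0.26024333 0.08839083] 4.8
[0.59869507 0.26044613 0.08843295] 4.85
[0.59845579 0.2605126  0.08816606] 4.9
```

View pics/cup2.png

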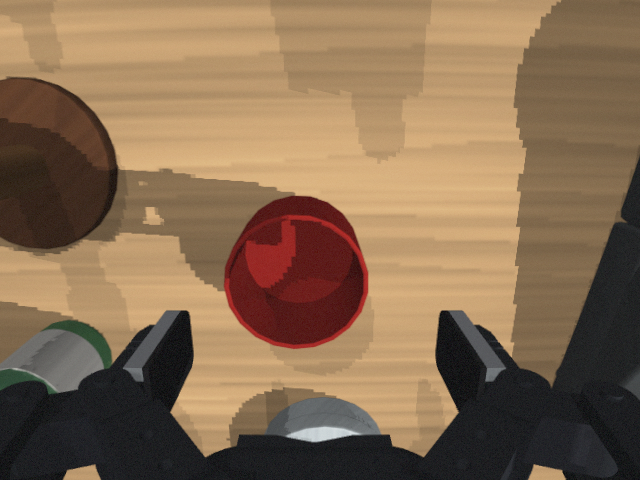

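```bash
cat > cupfit.py <<'E'
from h import *
from scipy.optimize import least_squares
snap('wrist','c.png'); im=cv2.imread('pics/c.png'); h=cv2.cvtColor(im,cv2.COLOR_BGR2HSV)
m=(((h[...,0]<8)|(h[...,0]>172))&(h[...,1]>150)).astype(np.uint8)
n,l,st,c=cv2.connectedComponentsWithStats(m); k=1+np.argmax(st[1:,4]); ys,xs=np.nonzero(l==k); print(st[k])
a=np.linspace(0,6.28,60)
def f(p):
    P=np.vstack([np.c_[p[0]+.033*np.cos(a),p[1]+.033*np.sin(a),0*a+z] for z in(0,.048)])
    q=proj('wrist',P); return [q[:,0].min()-xs.min(),q[:,0].max()-xs.max(),q[:,1].min()-ys.min(),q[:,1].max()-ys.max()]
r=least_squares(f,[.59,.266]);print(r.x,r.fun,mat()[0]); print(proj('wrist',mat()[0]))
E
python3 cupfit.py
```

```text
[  237   202   139   147 15688]
[0.59412167 0.26320949] [-1.74142477  1.73695549 -2.61366417  2.80878285] [0.59787497 0.2603817  0.08729355]
[[311.64789925 320.39629309]]
```

Emit:
send_rows --pt "0 0 0 -3.5 -2.5 20 0" --pt "0 0 0 0 0 25 0" --pt "0 0 0 0 0 20 0" --pt "0 0 0 0 0 10 0" --pt "0 0 0 0 0 0 0" --pt "0 0 0 0 0 0 0" --pt "0 0 0 0 0 0 0.3" --pt "0 0 0 0 0 0 0.5" --pt "0 0 0 0 0 0 0.6" --pt "0 0 0 0 0 0 0.6" --pt "0 0 0 0 0 0 0.6" --pt "0 0 0 0 0 0 0.6"

```text
time_s: 6.0
tcp_pos: [0.5946, 0.2632, 0.0123]
tool_rot: [-0.001, 1.0, 0.0, 0.001]
force: [-1.7, 0.6, 5.9]
grip_width: 0.0663
grasp_force: 28.2
```

Emit:
send_rows --pt "0 0 0 0 0 -20 0.6" --pt "0 0 0 0 0 -38 0.6" --pt "0 0 0 0 0 -38 0.6" --pt "0 0 0 0 0 -38 0.6" --pt "0 0 0 0 0 -38 0.6" --pt "0 0 0 0 10 -10 0.6" --pt "0 0 0 10 30 0 0.6" --pt "0 0 0 10 36 0 0.6" --pt "0 0 0 10 36 0 0.6" --pt "0 0 0 10 20 0 0.6" --pt "0 0 0 0 0 0 0.6"

```text
time_s: 6.92
tcp_pos: [0.636, 0.1221, 0.1922]
tool_rot: [0.002, 1.0, -0.005, 0.001]
force: [1.3, -0.5, 0.2]
grip_width: 0.0661
grasp_force: 28.4
```

```bash
python3 - <<'E'
from h import *
from scipy.optimize import least_squares
im=cv2.imread('pics/top0.png'); h=cv2.cvtColor(im,cv2.COLOR_BGR2HSV)
m=((h[...,2]>130)&(h[...,1]<60)).astype(np.uint8); m[:,:270]=0;m[:,370:]=0;m[:170]=0;m[248:]=0
n,l,st,c=cv2.connectedComponentsWithStats(m); k=1+np.argmax(st[1:,4]); ys,xs=np.nonzero(l==k); print(st[k],c[k])
print("plate",onplane('top',c[k],(0,0,.123)))
# bezel gold
g=((h[...,0]>12)&(h[...,0]<30)&(h[...,1]>110)&(h[...,2]>90)).astype(np.uint8); g[:240]=0;g[295:]=0;g[:,:283]=0;g[:,338:]=0
ys,xs=np.nonzero(g); e=cv2.fitEllipse(cv2.convexHull(np.c_[xs,ys].astype(np.int32))); print(e)
print("dial",onplane('top',e[0],(0,0,.07)))
snap('top','top1.png')
s=manip.read_state();print(s['tcp_pos'],s['grip_width'],s['force'])
E
```

```text
[ 292  180   57   57 2554] [319.66249021 208.28778387]
plate [0.66313426 0.00430321 0.123     ]
((309.7326354980469, 266.52667236328125), (45.07365798950195, 47.40729522705078), 98.62866973876953)
dial [0.541898   0.02399405 0.07      ]
[0.63468722 0.12595353 0.19220697] 0.06638009258097978 [-0.02360994  0.88982746 -0.25585364]
```

Emit:
send_rows --pt "0 0 0 7 20 0 0.6" --pt "0 0 0 7 35 0 0.6" --pt "0 0 0 7 35 0 0.6" --pt "0 0 0 7 25 0 0.6" --pt "0 0 0 0 11 0 0.6" --pt "0 0 0 0 0 20 0.6" --pt "0 0 0 0 0 15 0.6" --pt "0 0 0 0 0 5 0.6" --pt "0 0 0 0 0 0 0.6" --pt "0 0 0 0 0 0 0.6" --pt "0 0 0 0 0 0 0.6"

```text
time_s: 7.88
tcp_pos: [0.6621, 0.0058, 0.1535]
tool_rot: [-0.0, 1.0, 0.001, 0.001]
force: [0.5, 0.7, -0.2]
grip_width: 0.0663
grasp_force: 28.4
```

```bash
python3 - <<'E'
from h import *
snap('scene','sc1.png'); s=manip.read_state();print(s['tcp_pos'],s['force'])
i=cv2.imread('pics/sc1.png')[190:330,240:420]; i=cv2.resize(i,None,fx=4,fy=4); w=cv2.imread('pics/sc1.png'); snap('wrist','w1.png')
w=cv2.imread('pics/w1.png'); w=cv2.resize(w,(747,560)); cv2.imwrite('pics/m1.png',i); 
E
```

```text
[0.66220008 0.00548537 0.15354767] [0.21027238 0.26472833 0.01974806]
```

View pics/m1.png

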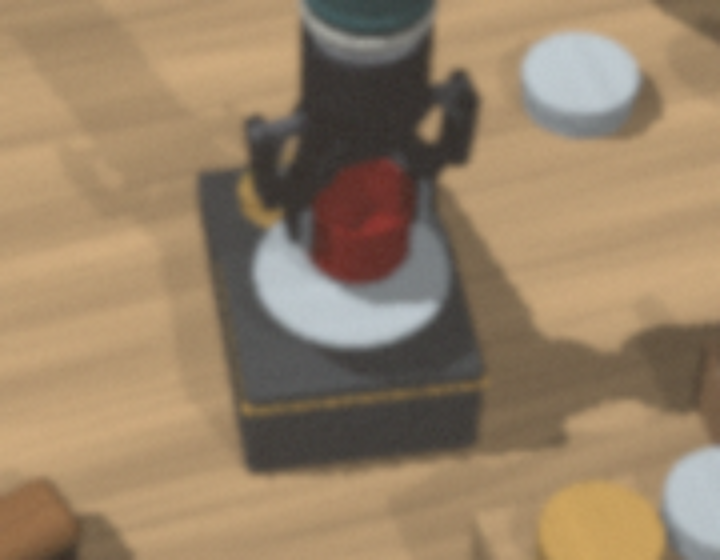

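The cup hangs about 20 mm above the middle of the plate at (360,250) in the crop. I'll lower it and let go.

Emit:
send_rows --pt "0 0 0 1 1.5 8 0.6" --pt "0 0 0 0 0 6 0.6" --pt "0 0 0 0 0 5 0.6" --pt "0 0 0 0 0 3 0.6" --pt "0 0 0 0 0 0 0.6" --pt "0 0 0 0 0 0 0.6" --pt "0 0 0 0 0 0 0.6"

```text
time_s: 8.57
tcp_pos: [0.6625, 0.0031, 0.1303]
tool_rot: [0.0, 1.0, 0.0, -0.0]
force: [-1.0, -0.1, -0.4]
grip_width: 0.066
grasp_force: 28.5
```

Emit:
send_rows --pt "0 0 0 0 0 0 0.2" --pt "0 0 0 0 0 0 0.1" --pt "0 0 0 0 0 0 0" --pt "0 0 0 0 0 0 0" --pt "0 0 0 0 0 0 0" --pt "0 0 0 0 0 -10 0" --pt "0 0 0 0 0 -30 0" --pt "0 0 0 0 0 -40 0" --pt "0 0 0 -10 0 -30 0" --pt "0 0 0 -30 0 0 0" --pt "0 0 0 -35 0 0 0" --pt "0 0 0 -35 0 0 0"

```text
time_s: 9.57
tcp_pos: [0.5517, 0.0033, 0.2415]
tool_rot: [0.0, 1.0, 0.0, 0.001]
force: [-0.2, -0.0, 0.2]
grip_width: 0.0854
grasp_force: 0.0
```

Emit:
send_rows --pt "0 0 0 0 0 0 0.5" --pt "0 0 0 0 0 0 1" --pt "0 0 0 0 0 0 1" --pt "0 0 0 0 0 0 1" --pt "0 0 0 0 0 0 1"

```text
time_s: 9.98
tcp_pos: [0.5537, 0.0031, 0.2405]
tool_rot: [-0.0, 1.0, 0.0, 0.0]
force: [-0.0, -0.4, -0.7]
grip_width: 0.0254
grasp_force: 0.0
```

```bash
cat > dial.py <<'E'
import sys
from h import *
np.set_printoptions(precision=4,suppress=True)
f=sys.argv[1]; yaw=float(sys.argv[2]); snap('wrist',f); print("tcp",mat()[0],manip.read_state()['time_s'])
t=np.radians(20); n=np.array([-np.sin(t)*np.cos(yaw),-np.sin(t)*np.sin(yaw),np.cos(t)]); ex=np.array([np.cos(t)*np.cos(yaw),np.cos(t)*np.sin(yaw),np.sin(t)]); ey=np.cross(n,ex)
# plane through the front slope: assumed centre
c0=np.array([float(v) for v in sys.argv[3:6]])
for nm in ('dial_center','dial_zero','dial_40g','needle_tip'):
    for d in manip.spot_point('wrist',nm)[:2]:
        X=onplane('wrist',d['centre'],c0,n); v=X-c0
        print(nm,round(d['confidence'],2),np.round(d['centre'],1),X,'r',np.hypot(v@ex,v@ey)*1e3,'ang',np.degrees(np.arctan2(v@ey,v@ex)))
E
python3 dial.py d1.png -0.16 .542 .024 .069
```

```text
tcp [0.5534 0.0032 0.2402] 10.0333
dial_center 0.98 [285.7 230.6] [0.5415 0.0239 0.0688] r 0.49504037627029635 ang -158.44932302934242
dial_zero 0.9 [293.6 194. ] [0.572  0.0169 0.0802] r 32.77133207658216 ang -3.9691258159478036
dial_zero 0.52 [315.9  55.1] [0.6621 0.0011 0.1135] r 130.09406051949966 ang -1.5455499281669998
dial_40g 0.87 [321.4 204.7] [ 0.5635 -0.0034  0.0783] r 36.06898927070133 ang -40.908885342800694
```

View pics/d1.png

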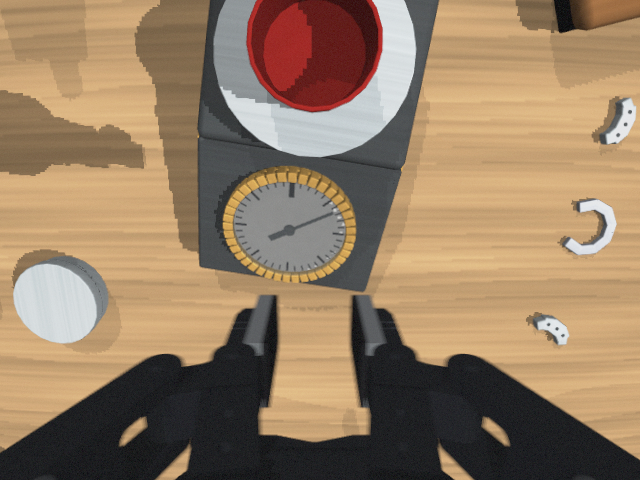

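The cup stands on the plate, with its rim centred at (315,43). The dial centre is at (289,230), the zero bar at (292,190), and the needle points right to (335,212). I'll measure these.

```bash
cat > meas.py <<'E'
import sys
from h import *
from scipy.optimize import least_squares
np.set_printoptions(precision=4,suppress=True)
f=sys.argv[1]; yaw=-0.16
t=np.radians(20); n=np.array([-np.sin(t)*np.cos(yaw),-np.sin(t)*np.sin(yaw),np.cos(t)]); ex=np.array([np.cos(t)*np.cos(yaw),np.cos(t)*np.sin(yaw),np.sin(t)]); ey=np.cross(n,ex)
im=cv2.imread('pics/'+f); h=cv2.cvtColor(im,cv2.COLOR_BGR2HSV)
g=((h[...,0]>14)&(h[...,0]<28)&(h[...,1]>150)&(h[...,2]>120)).astype(np.uint8)
c0=np.array([.542,.024,.069]); cp=proj('wrist',c0)[0]; yy,xx=np.mgrid[:480,:640]
K=cam('wrist')[0][0,0]; r=.058*K/np.linalg.norm(ray('wrist',cp)[0]-c0); g[(xx-cp[0])**2+(yy-cp[1])**2>r*r]=0
ys,xs=np.nonzero(g); hull=cv2.convexHull(np.c_[xs,ys].astype(np.int32)).reshape(-1,2).astype(float)
P=lambda c:np.array([(lambda v:[v@ex,v@ey])(onplane('wrist',p,[.542,.024,c],n)-np.array([.542,.024,c])) for p in hull])
Q=P(.069)
s=least_squares(lambda q:np.hypot(Q[:,0]-q[0],Q[:,1]-q[1])-q[2],[0,0,.052]); print('centre off,r',s.x*1e3,'rms',np.sqrt(np.mean(s.fun**2))*1e3)
C=c0+s.x[0]*ex+s.x[1]*ey; print('C',C)
# polar unwrap at radius 20..40 mm: darkness
gray=cv2.cvtColor(im,cv2.COLOR_BGR2GRAY).astype(np.float32)
A=np.radians(np.arange(-180,180,.5)); 
def prof(rs):
    o=[]
    for q in rs:
        X=C+q*(np.cos(A)[:,None]*ex+np.sin(A)[:,None]*ey); uv=proj('wrist',X).astype(np.float32)
        o.append(cv2.remap(gray,uv[:,:1].copy(),uv[:,1:].copy(),cv2.INTER_LINEAR).ravel())
    return np.mean(o,0)
for nm,rs in (('needle r14-24',np.arange(.014,.025,.001)),('bar r30-38',np.arange(.028,.039,.001))):
    p=prof(rs); b=cv2.medianBlur(p.reshape(1,-1).astype(np.float32),5).ravel(); m=np.median(p); d=np.clip(m-p-12,0,None)
    i=0;
    while i<len(d):
        if d[i]>0:
            j=i
            while j<len(d) and d[j]>0:j+=1
            w=d[i:j]
            if w.sum()>60: print(nm,'ang',round(np.degrees((A[i:j]*w).sum()/w.sum()),1),'width',(j-i)/2,'sum',int(w.sum()))
            i=j
        else:i+=1
X=np.array([onplane('wrist',p,C,n) for p in proj('wrist',C)])
E
python3 meas.py d1.png
```

```text
centre off,r [ 0.8056 -2.3439 51.4351] rms 0.9225456663659191
C [0.5424 0.0216 0.0693]
needle r14-24 ang -56.6 width 11.5 sum 605
needle r14-24 ang 128.9 width 19.5 sum 344
bar r30-38 ang -175.5 width 3.0 sum 72
bar r30-38 ang -130.1 width 3.5 sum 72
bar r30-38 ang -55.6 width 6.0 sum 284
bar r30-38 ang 3.3 width 8.0 sum 643
bar r30-38 ang 47.9 width 3.5 sum 70
bar r30-38 ang 92.9 width 3.5 sum 73
bar r30-38 ang 138.6 width 3.5 sum 79
```

Emit:
send_rows --pt "0 0 0.08 0 0 0 1" --pt "0 0 0.08 0 0 0 1" --pt "0 0.1164 0 0 0 0 1" --pt "0 0.1164 0 0 0 0 1" --pt "0 0.1163 0 0 0 0 1" --pt "0 0 0 -25 0 0 1" --pt "0 0 0 -35 2 0 1" --pt "0 0 0 -35 2 10 1" --pt "0 0 0 -15 2 20 1" --pt "0 0 0 0 0 20 1" --pt "0 0 0 0 0 0 1" --pt "0 0 0 0 0 0 1"

```text
time_s: 11.23
tcp_pos: [0.4665, 0.0111, 0.1554]
tool_rot: [0.014, 0.982, -0.078, 0.172]
force: [1.0, -0.0, -0.5]
grip_width: -0.0
grasp_force: 0.0
```

```bash
cat > where.py <<'E'
from h import *
np.set_printoptions(precision=4,suppress=True)
yaw=-0.16;t=np.radians(20); n=np.array([-np.sin(t)*np.cos(yaw),-np.sin(t)*np.sin(yaw),np.cos(t)]); ex=np.array([np.cos(t)*np.cos(yaw),np.cos(t)*np.sin(yaw),np.sin(t)]); ey=np.cross(n,ex)
C=np.array([.5424,.0216,.0693])
p,R=mat(); v=p-C; s=manip.read_state()
print('tcp',p,'dial mm',np.array([v@ex,v@ey,v@n])*1e3,'ang',np.degrees(np.arctan2(v@ey,v@ex)))
print('tool axes in dial',np.c_[R.T@ex,R.T@ey,R.T@n].T)
F=s['force'];print('F',F,'along n',F@n,'t',F@ex,F@ey,'time',s['time_s'],s['grip_width'])
print('q',s['joint_positions'])
E
python3 where.py
```

```text
tcp [0.4665 0.0111 0.1554] dial mm [-39.4215 -22.4868 105.9814] ang -150.29868978668688
tool axes in dial [[ 1.      0.0012 -0.0015]
 [ 0.0012 -1.      0.0005]
 [-0.0015 -0.0005 -1.    ]]
F [ 0.9524 -0.006  -0.4929] along n -0.7851188895091439 t 0.7158295491738857 0.14579186774426925 time 11.2333 -3.511789753517907e-05
q [ 0.1788  0.1594 -0.3704  2.3237  0.4781  0.3769 -2.3277]
```

Emit:
send_rows --pt "0 0 0 0 0 20 1" --pt "0 0 0 0 0 30 1" --pt "0 0 0 0 0 25 1" --pt "0 0 0 0 0 15 1" --pt "0 0 0 0 0 6 1" --pt "0 0 0 0 0 0 1" --pt "0 0 0 0 0 0 1" --pt "0 0 0 0 0 0 1"

```text
time_s: 11.9
tcp_pos: [0.4998, 0.0057, 0.0667]
tool_rot: [0.014, 0.981, -0.078, 0.174]
force: [-0.1, 0.6, 0.5]
grip_width: -0.0001
grasp_force: 0.0
```

```bash
python3 where.py
```

```text
tcp [0.4998 0.0057 0.0667] dial mm [-37.9757 -22.4406  11.0954] ang -149.42032023067603
tool axes in dial [[ 1.      0.0003  0.0022]
 [ 0.0003 -1.      0.0008]
 [ 0.0022 -0.0008 -1.    ]]
F [-0.1193  0.5751  0.4733] along n 0.5163488226460407 t -0.034923300336054564 0.5487825919328739 time 11.9 -0.00010123436621957586
q [-0.0652  0.3844 -0.0877  2.3214  0.9369  0.1669 -2.7786]
```

Emit:
send_rows --pt "0 0 0 0 8 -10 1" --pt "0 0 0 10 14 0 1" --pt "0 0 0 20 0 0 1" --pt "0 0 0 20 0 0 1" --pt "0 0 0 10 -6 0 1" --pt "0 0 0 0 0 0 1" --pt "0 0 0 0 0 0 1" --pt "0 0 0 0 0 0 1"

```text
time_s: 12.57
tcp_pos: [0.5472, -0.0184, 0.095]
tool_rot: [0.014, 0.982, -0.078, 0.172]
force: [1.0, 0.2, 0.1]
grip_width: -0.0003
grasp_force: 0.0
```

```bash
python3 where.py
```

```text
tcp [ 0.5472 -0.0184  0.095 ] dial mm [ 19.2114 -38.7428  20.3327] ang -63.624486372229605
tool axes in dial [[ 1.      0.0015 -0.0014]
 [ 0.0015 -1.     -0.0003]
 [-0.0014  0.0003 -1.    ]]
F [1.0358 0.2269 0.1246] along n -0.22031540875824604 t 0.9695518351891449 0.38900434888214813 time 12.5667 -0.0003494141391350804
q [ 0.2043  0.401  -0.3216  2.1921  0.7465  0.3006 -2.49  ]
```

Emit:
send_rows --pt "0 0 0 6.5 -3.5 0 1" --pt "0 0 0 6 -3.5 6 1" --pt "0 0 0 0 0 7 1" --pt "0 0 0 0 0 3 1" --pt "0 0 0 0 0 1 1" --pt "0 0 0 0 0 0 1" --pt "0 0 0 0 0 0 1" --pt "0 0 0 0 0 0 1"

```text
time_s: 13.23
tcp_pos: [0.5669, -0.0145, 0.0836]
tool_rot: [0.014, 0.982, -0.078, 0.173]
force: [0.1, 0.8, -0.5]
grip_width: 0.0003
grasp_force: 0.0
```

```bash
python3 where.py
```

```text
tcp [ 0.5669 -0.0145  0.0836] dial mm [ 33.0107 -31.7694   3.248 ] ang -43.902216108198765
tool axes in dial [[ 1.      0.0008 -0.0002]
 [ 0.0008 -1.      0.0001]
 [-0.0002 -0.0001 -1.    ]]
F [ 0.1315  0.8299 -0.4695] along n -0.4403684406660359 t -0.16284815031543715 0.8402710097251087 time 13.2333 0.00030305356283795383
q [ 0.1709  0.4451 -0.2934  2.1545  0.7718  0.2946 -2.5182]
```

Emit:
send_rows --pt "0 0 0 0 0 0.5 1" --pt "0 0 0 0 0 0.5 1" --pt "0 0 0 0 0 0 1"

```text
time_s: 13.48
tcp_pos: [0.5674, -0.0147, 0.0828]
tool_rot: [0.014, 0.982, -0.078, 0.173]
force: [-0.8, -0.0, -0.9]
grip_width: 0.0003
grasp_force: 0.0
```

Emit:
send_rows --pt "0 0 0 0 0 0.5 1" --pt "0 0 0 0 0 0.5 1" --pt "0 0 0 0 0 0 1"

```text
time_s: 13.73
tcp_pos: [0.5678, -0.0147, 0.0818]
tool_rot: [0.014, 0.982, -0.078, 0.173]
force: [-0.1, -0.2, 1.0]
grip_width: -0.0
grasp_force: 0.3
```

Emit:
send_rows --pt "0 0 0 0 0 0.4 1" --pt "0 0 0 0 0 0.4 1" --pt "0 0 0 0 0 0 1"

```text
time_s: 13.98
tcp_pos: [0.568, -0.0147, 0.0814]
tool_rot: [0.014, 0.982, -0.078, 0.173]
force: [-3.6, -0.1, 6.1]
grip_width: 0.0002
grasp_force: 3.5
```

Emit:
send_rows --pt "0 0 0 0 0 0.4 1" --pt "0 0 0 0 0 0 1" --pt "0 0 0 0 0 0 1"

```text
time_s: 14.23
tcp_pos: [0.568, -0.0147, 0.0812]
tool_rot: [0.014, 0.982, -0.078, 0.173]
force: [-4.4, 0.5, 7.9]
grip_width: 0.0
grasp_force: 4.6
```

Emit:
send_rows --pt "0 0 0 0 0 0.4 1" --pt "0 0 0 0 0 0 1" --pt "0 0 0 0 0 0 1"

```text
time_s: 14.48
tcp_pos: [0.5681, -0.0147, 0.081]
tool_rot: [0.014, 0.982, -0.078, 0.173]
force: [-6.1, -0.3, 10.2]
grip_width: 0.0002
grasp_force: 5.9
```

Contact is made, pressing at about 11.6 N. I'll carry the dial round clockwise 30° first, watching the force.

Emit:
send_rows --pt "0 0 0 -1.72 1.69 0 1" --pt "0 0 0 -1.8 1.59 0 1" --pt "0 0 0 -1.89 1.5 0 1" --pt "0 0 0 -1.96 1.4 0 1" --pt "0 0 0 -2.03 1.3 0 1"

```text
time_s: 14.9
tcp_pos: [0.5616, -0.0186, 0.0793]
tool_rot: [0.012, 0.981, -0.077, 0.177]
force: [2.4, 3.6, 7.8]
grip_width: 0.0
grasp_force: 3.3
```

Emit:
send_rows --pt "0 0 0 -2.09 1.18 0 1" --pt "0 0 0 -2.16 1.08 0 1" --pt "0 0 0 -2.21 0.96 0 1" --pt "0 0 0 -2.25 0.84 0 1" --pt "0 0 0 -2.3 0.73 0 1"

```text
time_s: 15.32
tcp_pos: [0.5508, -0.0223, 0.0757]
tool_rot: [0.012, 0.981, -0.077, 0.177]
force: [2.1, 1.1, 8.3]
grip_width: -0.0
grasp_force: 3.3
```

```bash
python3 where.py
```

```text
tcp [ 0.5508 -0.0223  0.0757] dial mm [ 16.5812 -41.9533   0.7667] ang -68.43455158122353
tool axes in dial [[ 1.      0.0017  0.007 ]
 [ 0.0017 -1.      0.0042]
 [ 0.007  -0.0042 -1.    ]]
F [2.0613 1.0915 8.2666] along n 7.1315024421651625 t 4.5761457591615695 1.4060061129858825 time 15.3167 -3.498189187675404e-05
q [ 0.1494  0.435  -0.2462  2.2013  0.82    0.2386 -2.5595]
```

Emit:
send_rows --pt "0 0 0 0 0 0.4 1" --pt "0 0 0 0 0 0.3 1" --pt "0 0 0 0 0 0 1" --pt "0 0 0 -2.33 0.6 0 1" --pt "0 0 0 -2.36 0.48 0 1" --pt "0 0 0 -2.38 0.35 0 1" --pt "0 0 0 -2.4 0.23 0 1"

```text
time_s: 15.9
tcp_pos: [0.5427, -0.0232, 0.0725]
tool_rot: [0.013, 0.981, -0.078, 0.177]
force: [2.4, 0.1, 12.7]
grip_width: 0.0002
grasp_force: 5.5
```

```bash
python3 where.py; python3 dial.py d2.png -0.16 .5424 .0216 .0693
```

```text
tcp [ 0.5427 -0.0232  0.0725] dial mm [  8.0888 -44.1591   0.4464] ang -79.61992292527738
tool axes in dial [[ 1.      0.001   0.0084]
 [ 0.001  -1.      0.0034]
 [ 0.0084 -0.0034 -1.    ]]
F [ 2.3757  0.0904 12.7121] along n 11.148218804450424 t 6.538117131342411 0.4677256588225358 time 15.9 0.00022989488117995525
q [ 0.1277  0.4292 -0.2195  2.2229  0.8472  0.2177 -2.5919]
tcp [ 0.5421 -0.0232  0.0722] 15.95
dial_center 0.57 [198.7 339.9] [0.5409 0.0209 0.0688] r 1.7229543947661512 ang -148.2592900110714
dial_zero 0.71 [198.4 254.7] [0.5723 0.0132 0.0805] r 33.02917802585397 ang -6.093903939871793
dial_40g 0.58 [256.3 278.3] [ 0.5608 -0.0057  0.0775] r 33.91992313046709 ang -45.131323069884715
```

```bash
python3 meas.py d2.png
```

```text
centre off,r [ 0.1847 -3.6097 49.7576] rms 0.968818227042997
C [0.5416 0.0204 0.0691]
needle r14-24 ang -152.3 width 66.0 sum 13165
needle r14-24 ang -55.4 width 9.5 sum 723
needle r14-24 ang 158.2 width 61.5 sum 9412
bar r30-38 ang -128.9 width 111.5 sum 16590
bar r30-38 ang -5.6 width 6.5 sum 464
bar r30-38 ang 155.2 width 50.5 sum 7713
```

View pics/d2.png

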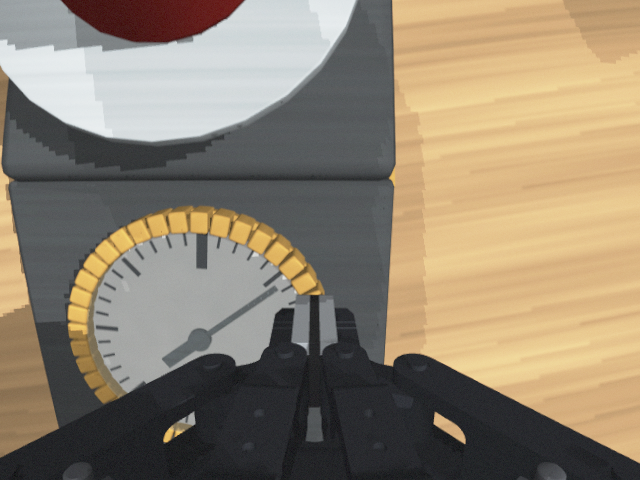

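The dial has turned about 9°, and only after I pressed harder: the zero bar is at (202,250) and the needle points to (280,288). I'll lift, go back to the start of the arc and take a longer stroke at about 12–13 N.

Emit:
send_rows --pt "0 0 0 0 0 -4 1" --pt "0 0 0 0 0 -5 1" --pt "0 0 0 11 -7 0 1" --pt "0 0 0 12 -8 0 1" --pt "0 0 0 10 -7.5 0 1" --pt "0 0 0 0 0 3 1" --pt "0 0 0 0 0 2.5 1" --pt "0 0 0 0 0 0 1" --pt "0 0 0 0 0 0 1" --pt "0 0 0 0 0 0 1"

```text
time_s: 16.98
tcp_pos: [0.5706, -0.007, 0.0835]
tool_rot: [0.014, 0.982, -0.078, 0.172]
force: [-0.0, 0.3, -0.6]
grip_width: 0.0003
grasp_force: 0.0
```

```bash
python3 where.py; python3 meas.py d2.png >/dev/null; cp pics/d2.png /dev/null; python3 dial.py d3.png -0.16 .5424 .0216 .0693; python3 meas.py d3.png
```

```text
tcp [ 0.5706 -0.007   0.0835] dial mm [ 35.2898 -23.746    2.2295] ang -33.9359874541401
tool axes in dial [[ 1.      0.0006 -0.0013]
 [ 0.0006 -1.     -0.0005]
 [-0.0013  0.0005 -1.    ]]
F [-0.0031  0.255  -0.6283] along n -0.5754262001528739 t -0.2559436612554699 0.25121152449418743 time 16.9833 0.0002766678693396773
q [ 0.1573  0.4509 -0.2969  2.1448  0.7779  0.3053 -2.5373]
tcp [ 0.5708 -0.0069  0.0836] 17.0333
centre off,r [ 3.2325 -2.9232 49.706 ] rms 0.8316768197225065
C [0.5445 0.0206 0.0701]
```

Emit:
send_rows --pt "0 0 0 3 1.7 0 1" --pt "0 0 0 0 0 0.8 1" --pt "0 0 0 0 0 0.7 1" --pt "0 0 0 0 0 0.6 1" --pt "0 0 0 0 0 0.4 1" --pt "0 0 0 0 0 0 1" --pt "0 0 0 0 0 0 1"

```text
time_s: 17.82
tcp_pos: [0.5752, -0.0091, 0.0835]
tool_rot: [0.014, 0.982, -0.078, 0.174]
force: [-2.9, -1.1, 8.0]
grip_width: 0.0
grasp_force: 4.6
```

```bash
python3 where.py
```

```text
tcp [ 0.5752 -0.0091  0.0835] dial mm [ 39.8697 -25.1061   0.5584] ang -32.19882217085798
tool axes in dial [[ 1.      0.0006  0.0011]
 [ 0.0006 -1.     -0.0005]
 [ 0.0011  0.0005 -1.    ]]
F [-2.9414 -1.0833  8.0073] along n 8.458567852334578 t 0.17216913294932681 -1.5380660772232246 time 17.8167 3.93678406981559e-05
q [ 0.1625  0.4563 -0.2977  2.1361  0.7778  0.306  -2.5312]
```

Emit:
send_rows --pt "0 0 0 0 0 0.4 1" --pt "0 0 0 0 0 0.3 1" --pt "0 0 0 0 0 0 1" --pt "0 0 0 -1.34 2.03 0.07 1" --pt "0 0 0 -1.45 1.96 0.07 1" --pt "0 0 0 -1.55 1.88 0.07 1" --pt "0 0 0 -1.65 1.79 0.07 1"

```text
time_s: 18.4
tcp_pos: [0.5719, -0.0126, 0.0824]
tool_rot: [0.011, 0.981, -0.077, 0.177]
force: [0.9, 4.9, 11.3]
grip_width: 0.0001
grasp_force: 5.1
```

Emit:
send_rows --pt "0 0 0 -1.73 1.71 0.07 1"

```text
time_s: 18.48
tcp_pos: [0.5703, -0.014, 0.0819]
tool_rot: [0.011, 0.981, -0.077, 0.177]
force: [0.9, 4.9, 11.8]
grip_width: 0.0001
grasp_force: 5.3
```

```bash
python3 where.py
```

```text
tcp [ 0.5703 -0.014   0.0819] dial mm [ 35.4713 -30.7452   0.4508] ang -40.91749561249432
tool axes in dial [[ 1.      0.0027  0.0078]
 [ 0.0026 -1.      0.0062]
 [ 0.0078 -0.0062 -1.    ]]
F [ 0.9089  4.8516 11.8086] along n 11.053888866992118 t 4.155586227127372 4.934455845534065 time 18.4833 9.731778887102062e-05
q [ 0.1681  0.4506 -0.2876  2.154   0.7909  0.2797 -2.533 ]
```

Emit:
send_rows --pt "0 0 0 -1.82 1.61 0.07 1" --pt "0 0 0 -1.91 1.52 0.07 1" --pt "0 0 0 -1.98 1.41 0.07 1" --pt "0 0 0 -2.06 1.31 0.06 1" --pt "0 0 0 -2.12 1.2 0.06 1" --pt "0 0 0 -2.18 1.09 0.06 1"

```text
time_s: 18.98
tcp_pos: [0.5586, -0.0211, 0.0779]
tool_rot: [0.012, 0.981, -0.077, 0.178]
force: [1.4, 2.8, 13.8]
grip_width: 0.0003
grasp_force: 6.5
```

Emit:
send_rows --pt "0 0 0 -2.23 0.97 0.05 1" --pt "0 0 0 -2.28 0.85 0.05 1" --pt "0 0 0 -2.33 0.73 0.05 1" --pt "0 0 0 -2.35 0.61 0.05 1"

```text
time_s: 19.32
tcp_pos: [0.5499, -0.0236, 0.0747]
tool_rot: [0.012, 0.981, -0.078, 0.178]
force: [0.8, 0.6, 15.3]
grip_width: 0.0004
grasp_force: 7.3
```

```bash
python3 where.py; python3 dial.py d4.png -0.16 .5424 .0216 .0693; python3 meas.py d4.png
```

```text
tcp [ 0.5499 -0.0236  0.0747] dial mm [ 15.5617 -43.4482   0.1311] ang -70.29410565327683
tool axes in dial [[ 1.      0.0014  0.0095]
 [ 0.0014 -1.      0.0043]
 [ 0.0095 -0.0043 -0.9999]]
F [ 0.7571  0.6141 15.32  ] along n 14.17388899354173 t 5.850130028039983 0.726826936755336 time 19.3167 0.0003660888998409213
q [ 0.1486  0.4351 -0.2419  2.2057  0.8362  0.2318 -2.5742]
tcp [ 0.5493 -0.0237  0.0745] 19.3667
dial_center 0.76 [204.6 359.7] [0.5398 0.02   0.0685] r 3.129843140331306 ang -141.36655416728
dial_zero 0.84 [250.5 291.7] [ 0.5634 -0.0032  0.0783] r 33.71471819902435 ang -38.79345124915931
dial_40g 0.32 [206.8 343. ] [0.5464 0.0175 0.071 ] r 5.969401385527446 ang -34.41689774387538
centre off,r [ 0.7124 -4.4814 50.0448] rms 0.8640097219938859
C [0.5419 0.0195 0.0692]
needle r14-24 ang -139.5 width 97.0 sum 18450
needle r14-24 ang -54.8 width 9.5 sum 716
needle r14-24 ang 149.6 width 62.5 sum 13507
bar r30-38 ang -126.1 width 121.5 sum 9963
bar r30-38 ang -34.2 width 5.0 sum 74
bar r30-38 ang 137.6 width 37.5 sum 3601
bar r30-38 ang 173.6 width 12.5 sum 1244
```

View pics/d4.png

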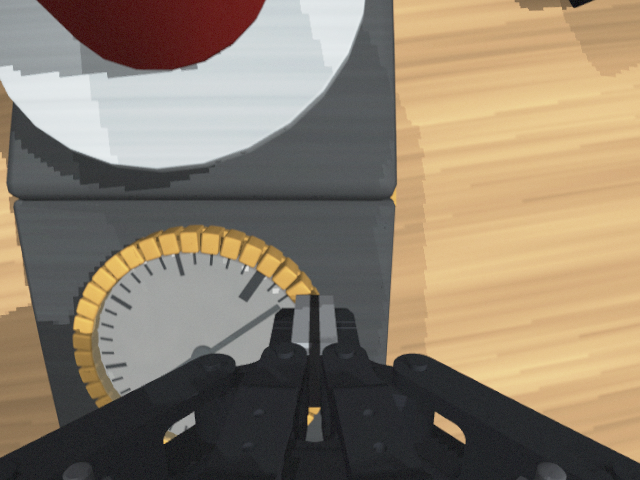

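Now the zero bar is at (252,285) and the needle line passes (280,305). About 19° is left, so I'll continue 15° with slightly less press.

Emit:
send_rows --pt "0 0 0 -2.39 0.48 -0.15 1" --pt "0 0 0 -2.4 0.36 0 1" --pt "0 0 0 -2.42 0.24 0 1" --pt "0 0 0 -2.43 0.1 0 1" --pt "0 0 0 -2.43 -0.02 0 1"

```text
time_s: 19.98
tcp_pos: [0.5381, -0.024, 0.0706]
tool_rot: [0.013, 0.981, -0.078, 0.177]
force: [0.5, -0.9, 15.4]
grip_width: -0.0002
grasp_force: 7.3
```

```bash
python3 where.py; cat > rel.py <<'E'
# angle from zero bar to needle, bar found as dark blob between r 28..38 within window of the needle
import sys
from h import *
f=sys.argv[1]; snap('wrist',f)
yaw=-0.16;t=np.radians(20); n=np.array([-np.sin(t)*np.cos(yaw),-np.sin(t)*np.sin(yaw),np.cos(t)]); ex=np.array([np.cos(t)*np.cos(yaw),np.cos(t)*np.sin(yaw),np.sin(t)]); ey=np.cross(n,ex)
C=np.array([.5419,.020,.0692]); gray=cv2.imread('pics/'+f,0).astype(np.float32)
A=np.radians(np.arange(-95,20,.25))
for r in np.arange(14,40,2):
    uv=proj('wrist',C+r*1e-3*(np.cos(A)[:,None]*ex+np.sin(A)[:,None]*ey)).astype(np.float32)
    p=cv2.remap(gray,uv[:,:1].copy(),uv[:,1:].copy(),cv2.INTER_LINEAR).ravel(); d=np.median(p[A>-1.2])-25-p; o=[];i=0
    while i<len(d):
        if d[i]>0:
            j=i
            while j<len(d) and d[j]>0:j+=1
            o.append((round(float(np.degrees(A[(i+j-1)//2])),1),(j-i)/4)); i=j
        else:i+=1
    print(r,o)
E
python3 rel.py d5.png; python3 - <<'E'
import cv2
i=cv2.imread('pics/d5.png')[200:420,60:360]; cv2.imwrite('pics/d5c.png',cv2.resize(i,None,fx=2.5,fy=2.5,interpolation=cv2.INTER_CUBIC))
E
```

```text
tcp [ 0.5381 -0.024   0.0706] dial mm [  3.3091 -45.7006   0.144 ] ang -85.85857719208191
tool axes in dial [[ 1.      0.0004  0.0088]
 [ 0.0003 -1.      0.0026]
 [ 0.0088 -0.0026 -1.    ]]
F [ 0.5321 -0.9236 15.351 ] along n 14.195226924435886 t 5.882188043331818 -0.8270012439252128 time 19.9833 -0.00024691561869341356
q [ 0.12    0.427  -0.2094  2.2345  0.8709  0.2081 -2.6176]
14 [(-57.0, 10.5)]
16 [(-56.5, 9.25)]
18 [(-56.0, 7.75)]
20 [(-56.0, 7.25)]
22 [(-55.8, 6.5)]
24 [(-55.8, 6.0)]
26 [(-55.5, 5.75)]
28 [(-55.5, 5.25), (-46.2, 7.5)]
30 [(-88.8, 13.0), (-55.5, 5.0), (-46.2, 8.0)]
32 [(-86.5, 17.25), (-55.5, 4.5), (-46.2, 7.5)]
34 [(-85.8, 19.0), (-55.2, 4.0), (-46.2, 7.0), (-1.5, 3.25)]
36 [(-86.0, 18.25), (-56.0, 0.5), (-55.0, 1.0), (-46.2, 6.5), (-1.5, 3.25)]
38 [(-86.5, 17.5), (-73.0, 2.0), (-64.0, 2.0), (-55.0, 1.75), (-46.2, 6.0), (-37.2, 1.75), (-28.5, 1.5), (-19.5, 1.5), (-10.2, 1.75), (-1.5, 3.0), (7.5, 1.75), (16.2, 2.0)]
```

Emit:
send_rows --pt "0 0 0 -2.43 -0.15 -0.05 1" --pt "0 0 0 -2.42 -0.27 -0.05 1" --pt "0 0 0 -2.4 -0.4 0 1" --pt "0 0 0 0 0 0 1"

```text
time_s: 20.37
tcp_pos: [0.5306, -0.0225, 0.0677]
tool_rot: [0.013, 0.981, -0.078, 0.177]
force: [-0.8, -1.2, 16.6]
grip_width: -0.0
grasp_force: 7.6
```

```bash
python3 where.py; python3 rel.py d6.png |sed -n '5,12p'
```

```text
tcp [ 0.5306 -0.0225  0.0677] dial mm [ -4.8713 -45.4212   0.0895] ang -96.1214616986505
tool axes in dial [[ 1.      0.0002  0.0072]
 [ 0.0002 -1.      0.0014]
 [ 0.0072 -0.0014 -1.    ]]
F [-0.7668 -1.2114 16.6203] along n 15.810870416279863 t 5.154511568093244 -1.3180936568328538 time 20.3667 -4.314467736809406e-05
q [ 0.0969  0.4228 -0.1881  2.2522  0.8976  0.195  -2.653 ]
22 [(-54.2, 6.5)]
24 [(-54.2, 6.0)]
26 [(-54.2, 5.5)]
28 [(-54.0, 5.25)]
30 [(-94.2, 2.0), (-52.5, 8.25)]
32 [(-92.5, 5.5), (-52.8, 7.5)]
34 [(-92.0, 6.25), (-52.8, 7.0), (-8.5, 3.25)]
36 [(-92.0, 6.25), (-52.8, 6.75), (-8.5, 3.0)]
```

Emit:
send_rows --pt "0 0 0 0 0 -0.4 1" --pt "0 0 0 -0.6 -0.1 0 1" --pt "0 0 0 -0.6 -0.1 0 1" --pt "0 0 0 0 0 0 1"

```text
time_s: 20.75
tcp_pos: [0.5295, -0.0222, 0.0675]
tool_rot: [0.013, 0.981, -0.079, 0.177]
force: [0.1, -2.0, 13.7]
grip_width: 0.0001
grasp_force: 6.2
```

```bash
python3 where.py|grep F; python3 rel.py d7.png |sed -n '5,12p'
```

```text
F [ 0.0802 -1.9513 13.7326] along n 12.770978131943458 t 5.063317977742714 -1.913652470042064 time 20.75 0.00013011184877836387
22 [(-54.2, 6.5)]
24 [(-54.2, 6.0)]
26 [(-54.5, 5.5)]
28 [(-53.5, 6.75)]
30 [(-53.5, 8.25)]
32 [(-93.2, 3.75), (-53.5, 7.5)]
34 [(-93.0, 4.25), (-53.5, 7.25), (-9.5, 3.0)]
36 [(-93.0, 4.5), (-53.8, 6.5), (-9.2, 3.0)]
```

Emit:
send_rows --pt "0 0 0 0 0 -2 1" --pt "0 0 0 0 0 -10 1" --pt "0 0 0 0 0 -25 1" --pt "0 0 0 0 0 -35 1" --pt "0 0 0 0 0 -30 1" --pt "0 0 0 0 0 0 1" --pt "0 0 0 0 0 0 1" --pt "0 0 0 0 0 0 1"

```text
time_s: 21.47
tcp_pos: [0.4914, -0.0172, 0.1604]
tool_rot: [0.014, 0.982, -0.079, 0.173]
force: [-0.9, 0.2, -1.3]
grip_width: -0.0001
grasp_force: 0.0
```

```bash
python3 rel.py d8.png |sed -n '5,12p'; python3 dial.py d9.png -0.16 .5424 .0216 .0693; python3 meas.py d9.png; python3 - <<'E'
import cv2
i=cv2.imread('pics/d9.png'); cv2.imwrite('pics/d9c.png',i)
E
```

```text
22 [(-56.0, 6.5)]
24 [(-55.8, 6.25)]
26 [(-55.5, 5.75)]
28 [(-55.2, 8.75)]
30 [(-55.2, 8.25)]
32 [(-55.2, 7.75), (-8.2, 3.5)]
34 [(-55.2, 7.25), (-8.2, 3.25)]
36 [(-83.2, 1.0), (-74.0, 1.5), (-64.5, 1.75), (-55.2, 6.5), (-45.8, 1.75), (-36.5, 2.0), (-27.0, 1.75), (-17.8, 1.5), (-8.2, 3.25), (1.2, 1.75), (10.2, 1.5), (19.5, 0.5)]
tcp [ 0.4911 -0.0166  0.1596] 21.5667
dial_center 0.9 [236.9 223.2] [0.5429 0.0208 0.0695] r 0.9604920797808517 ang -43.312491355565406
dial_center 0.56 [600.5  76.9] [ 0.5894 -0.196   0.0988] r 224.52937766783066 ang -67.40471728583448
dial_zero 0.78 [285.4 195.7] [ 0.5537 -0.0102  0.0752] r 34.30110028122198 ang -59.70929048668355
dial_40g 0.57 [296.6 227.7] [ 0.5349 -0.0135  0.0686] r 35.864629265432825 ang -93.05043626054963
centre off,r [ 0.2176 -1.4964 49.6074] rms 1.0070313155642012
C [0.542  0.0225 0.0691]
needle r14-24 ang -57.3 width 9.5 sum 626
needle r14-24 ang 130.2 width 18.5 sum 487
bar r30-38 ang -143.7 width 3.0 sum 88
bar r30-38 ang -99.8 width 3.0 sum 86
bar r30-38 ang -55.8 width 8.0 sum 750
bar r30-38 ang -10.7 width 3.0 sum 131
bar r30-38 ang 35.0 width 3.5 sum 144
bar r30-38 ang 81.2 width 3.0 sum 152
bar r30-38 ang 127.1 width 3.0 sum 113
bar r30-38 ang 172.1 width 3.0 sum 104
```

View pics/d9c.png

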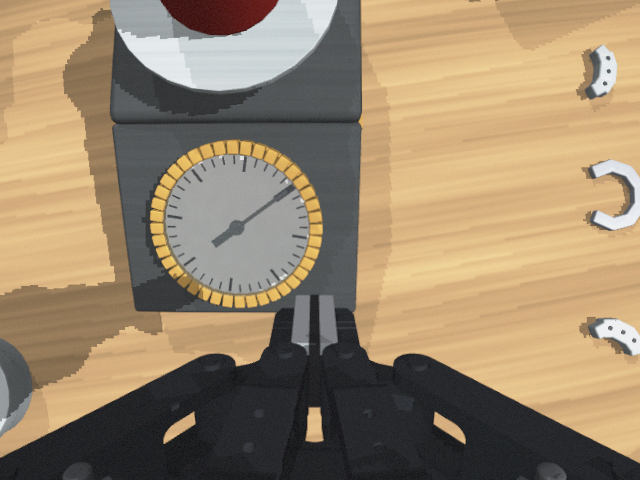

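The needle lies on the broad zero bar, with less than 1° left between them. The hand is off the dial. Next come the guards at right, so I'll level the tool, open it and look.

Emit:
send_rows --pt "0 -0.1164 0 0 0 -5 1" --pt "0 -0.1164 0 0 0 -10 1" --pt "0 -0.1163 0 0 0 -20 1" --pt "0 0 -0.08 0 0 -30 0.5" --pt "0 0 -0.08 0 0 -20 0" --pt "0 0 0 2 30 0 0" --pt "0 0 0 2 40 0 0" --pt "0 0 0 2 40 0 0" --pt "0 0 0 2 40 0 0" --pt "0 0 0 2 40 0 0" --pt "0 0 0 2 40 0 0" --pt "0 0 0 0 15 0 0"

```text
time_s: 22.77
tcp_pos: [0.4965, -0.2673, 0.2438]
tool_rot: [0.001, 1.0, -0.003, -0.001]
force: [0.3, -0.8, -0.6]
grip_width: 0.0853
grasp_force: 0.0
```

Emit:
send_rows --pt "0 0 0 0 0 0 0" --pt "0 0 0 0 0 0 0" --pt "0 0 0 0 0 0 0" --pt "0 0 0 0 0 0 0"

```text
time_s: 23.1
tcp_pos: [0.4979, -0.2583, 0.2449]
tool_rot: [-0.0, 1.0, 0.002, -0.0]
force: [-1.0, -0.3, -0.2]
grip_width: 0.0855
grasp_force: 0.0
```

```bash
cat > guards.py <<'E'
import sys
from h import *
np.set_printoptions(precision=4,suppress=True)
f=sys.argv[1]; snap('wrist',f); s=manip.read_state(); print(s['tcp_pos'],s['tool_rot'],s['time_s'])
for d in manip.spot_point('wrist','guard_a')[:4]: print('spot',round(d['confidence'],2),np.round(d['centre']),onplane('wrist',d['centre'],(0,0,0)))
im=cv2.imread('pics/'+f); h=cv2.cvtColor(im,cv2.COLOR_BGR2HSV)
m=((h[...,1]<50)&(h[...,2]>150)).astype(np.uint8)
m=cv2.morphologyEx(m,cv2.MORPH_CLOSE,np.ones((5,5)))
n,l,st,c=cv2.connectedComponentsWithStats(m)
for k in range(1,n):
    if st[k,4]<250: continue
    ys,xs=np.nonzero(l==k); P=np.array([onplane('wrist',(x,y),(0,0,.010))[:2] for x,y in zip(xs,ys)])*1e3
    (cc,sz,_)=r=cv2.minAreaRect(P.astype(np.float32)); b=cv2.boxPoints(r)
    if max(sz)>70: continue
    e=b[1]-b[0],b[2]-b[1]; L=max(e,key=np.linalg.norm); L=L/np.linalg.norm(L); N=np.array([L[1],-L[0]])
    v=(P-cc)@N
    mid=np.abs((P-cc)@L)<4; q=v[mid]; 
    if q.size==0: continue
    sg=np.sign(q.mean()); ctr=cc+N*(q.min()+q.max())/2
    print('blob',st[k],'size',np.round(sz,1),'mid width',q.max()-q.min(),'centre',ctr,'convex dir deg',np.degrees(np.arctan2(*(sg*N)[::-1])))
E
python3 guards.py g1.png
```

```text
[ 0.4979 -0.2585  0.2451] [-0.0001  1.      0.0019 -0.    ] 23.15
spot 0.94 [337.  51.] [ 0.6262 -0.2795  0.    ]
spot 0.81 [298. 271.] [ 0.4254 -0.2449  0.    ]
blob [316  21  32  52 831] size [19.3 43.2] mid width 14.078970396457908 centre [ 625.8034 -278.0773] convex dir deg -110.46659204881541Traceback (most recent call last):
  File "guards.py", line 12, in <module>
    ys,xs=np.nonzero(l==k); P=np.array([onplane('wrist',(x,y),(0,0,.010))[:2] for x,y in zip(xs,ys)])*1e3
                                        ~~~~~~~^^^^^^^^^^^^^^^^^^^^^^^^^^
  File "h.py", line 14, in onplane
    o,d=ray(c,px); n=np.array(n,float); return o+d*(n@(np.array(p0)-o))/(n@d)
        ~~~^^^^^^
  File "h.py", line 11, in ray
    K,D,R,t=cam(c); u=cv2.undistortPoints(np.array([[px]],float),K,D).ravel()
            ~~~^^^
  File "h.py", line 7, in cam
    s=manip.read_state(); q=s["tool_rot"]; Rt=Ro.from_quat([q[1],q[2],q[3],q[0]]).as_matrix()
ValueError: time passes only in moves, steps and waits
```

View pics/g1.png

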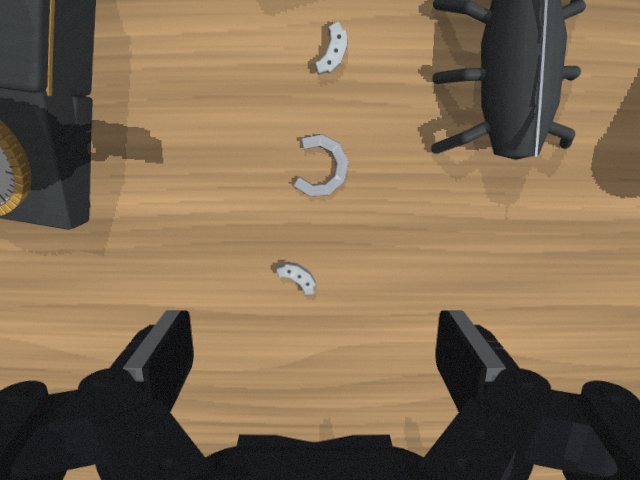

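The far guard is at (333,48) with its convex side to the right, and the near one is at (298,278) with its convex side up and to the right. The heel plate lies between them, clear of both.

```bash
python3 - <<'E'
s=open('guards.py').read()
s=s.replace("P=np.array([onplane('wrist',(x,y),(0,0,.010))[:2] for x,y in zip(xs,ys)])*1e3","P=pts(xs,ys)")
s=s.replace("im=cv2","""K,D,R,t=cam('wrist'); o=-R.T@t
def pts(xs,ys):
    u=cv2.undistortPoints(np.c_[xs,ys].astype(float)[:,None],K,D)[:,0]; d=np.c_[u,np.ones(len(u))]@R
    return (o[:2]+d[:,:2]*((.010-o[2])/d[:,2])[:,None])*1e3
im=cv2""",1)
s+="\nprint(s['joint_positions'])\n"
open('guards.py','w').write(s)
E
python3 guards.py g2.png
```

```text
[ 0.4978 -0.2592  0.2452] [0.0001 1.     0.0015 0.0001] 23.25
spot 0.79 [297. 272.] [ 0.4235 -0.244   0.    ]
spot 0.62 [333.  52.] [ 0.6251 -0.2767  0.    ]
blob [315  21  32  52 835] size [19.3 43.3] mid width 14.04449502085382 centre [ 625.5287 -278.1676] convex dir deg -111.08992347935703
blob [ 294  135   54   61 1217] size [43.4 54.4] mid width 8.987174433162142 centre [ 524.8008 -284.4251] convex dir deg -100.31934360792472
blob [277 265  38  30 575] size [42.5 19. ] mid width 14.2926786572103 centre [ 423.4242 -246.5461] convex dir deg -35.32673789408328
[ 0.8832  0.3716 -0.579   1.78    0.2302  1.0576 -1.3462]
```

Emit:
send_rows --pt "0 0 0 -37.3 -6.5 0 0" --pt "0 0 0 -37.3 -6.5 0 0" --pt "0 0 -0.1194 0 0 10 0" --pt "0 0 -0.1194 0 0 20 0" --pt "0 0 -0.1194 0 0 20 0" --pt "0 0 -0.1194 0 0 20 0.2" --pt "0 0 -0.1194 0 0 20 0.3" --pt "0 0 -0.1194 0 0 20 0.3" --pt "0 0 -0.1194 0 0 20 0.3" --pt "0 0 -0.1192 0 0 10 0.3" --pt "0 0 0 0 0 0 0.3" --pt "0 0 0 0 0 0 0.3"

```text
time_s: 24.3
tcp_pos: [0.4229, -0.2472, 0.1049]
tool_rot: [-0.001, 0.889, 0.459, 0.0]
force: [0.4, 0.1, 0.6]
grip_width: 0.0598
grasp_force: 0.0
```

```bash
python3 guards.py g3.png; python3 guards.py g4.png
```

```text
[ 0.4234 -0.2475  0.1055] [0.0002 0.8887 0.4586 0.0003] 24.35
spot 0.97 [626.  86.] [ 0.6276 -0.2788  0.    ]
spot 0.58 [310. 236.] [ 0.4239 -0.2459  0.    ]
blob [601  68  39  32 827] size [15.8 25.1] mid width 14.117384015526085 centre [ 618.0909 -273.1954] convex dir deg -127.85763015184011
blob [ 430  115   92   92 2799] size [43.6 54.6] mid width 8.832811732795674 centre [ 524.2805 -283.032 ] convex dir deg -100.56474211101813
blob [ 290  205   33   70 1496] size [42.5 19.1] mid width 13.695451327795984 centre [ 424.0517 -246.3519] convex dir deg -36.29801145497587
[ 1.0277  0.4919 -0.6898  2.0505  0.4556  0.7518 -0.5626]
[ 0.4236 -0.2479  0.106 ] [0.001  0.8885 0.459  0.0003] 24.45
spot 0.61 [309. 236.] [ 0.4233 -0.2459  0.    ]
spot 0.58 [623.  86.] [ 0.6259 -0.2779  0.    ]
blob [597  68  43  32 913] size [15.9 27.4] mid width 14.193786130441076 centre [ 617.1911 -272.6622] convex dir deg -127.1732359434418
blob [ 428  115   91   92 2762] size [43.2 54.2] mid width 8.703655430043757 centre [ 523.1666 -281.825 ] convex dir deg -100.20613660990101
blob [ 287  204   34   70 1522] size [42.5 19.5] mid width 13.841867092528364 centre [ 423.339  -245.5497] convex dir deg -37.41759426397487
[ 1.0277  0.4909 -0.6898  2.0502  0.456   0.7517 -0.5618]
```

Emit:
send_rows --pt "0 0 0 1.5 -1 20 0.4" --pt "0 0 0 0 0 30 0.4" --pt "0 0 0 0 0 25 0.4" --pt "0 0 0 0 0 17 0.4" --pt "0 0 0 0 0 8 0.4" --pt "0 0 0 0 0 1.5 0.4" --pt "0 0 0 0 0 0 0.6" --pt "0 0 0 0 0 0 0.8" --pt "0 0 0 0 0 0 1" --pt "0 0 0 0 0 0 1" --pt "0 0 0 0 0 0 1" --pt "0 0 0 0 0 0 1"

```text
time_s: 25.5
tcp_pos: [0.4241, -0.2464, 0.0048]
tool_rot: [0.001, 0.888, 0.46, 0.001]
force: [-0.1, 0.4, 7.8]
grip_width: 0.0155
grasp_force: 22.7
```

Emit:
send_rows --pt "0 0 0 0 0 -15 1" --pt "0 0 0 0 0 -40 1" --pt "0 0 0 0 0 -40 1" --pt "0 0 0 0 0 -40 1" --pt "0 0 0 0 0 -40 1" --pt "0 0 0 0 0 -40 1" --pt "0 0 0 20 3 0 1" --pt "0 0 0 38 5.6 0 1" --pt "0 0 0 38 5.6 0 1" --pt "0 0 0 38 5.6 0 1" --pt "0 0 0 38 5.6 0 1" --pt "0 0 0 38 5.6 0 1"

```text
time_s: 26.5
tcp_pos: [0.5702, -0.0911, 0.2188]
tool_rot: [0.0, 0.888, 0.46, -0.0]
force: [0.7, -0.9, -0.3]
grip_width: 0.0149
grasp_force: 22.5
```

Emit:
send_rows --pt "0 0 0 38 5.6 0 1" --pt "0 0 0 38 5.6 0 1" --pt "0 0 0 38 5.6 0 1" --pt "0 0 0 18 2.7 0 1" --pt "0 0 0 0 0 0 1" --pt "0 0 0 0 0 0 1" --pt "0 0 0 0 0 0 1" --pt "0 0 0 0 0 0 1"

```text
time_s: 27.17
tcp_pos: [0.6609, 0.0025, 0.2185]
tool_rot: [0.0, 0.888, 0.459, -0.001]
force: [-0.5, 0.1, 0.1]
grip_width: 0.0152
grasp_force: 22.5
```

```bash
cat > cupp.py <<'E'
import sys
from h import *
np.set_printoptions(precision=4,suppress=True)
from scipy.optimize import least_squares
snap('wrist',sys.argv[1]); K,D,R,t=cam('wrist'); s=manip.read_state(); p,Rt=mat()
im=cv2.imread('pics/'+sys.argv[1]); h=cv2.cvtColor(im,cv2.COLOR_BGR2HSV)
m=(((h[...,0]<8)|(h[...,0]>172))&(h[...,1]>150)).astype(np.uint8); m=cv2.morphologyEx(m,cv2.MORPH_CLOSE,np.ones((5,5)))
n,l,st,c=cv2.connectedComponentsWithStats(m); k=1+np.argmax(st[1:,4]); ys,xs=np.nonzero(l==k); print(st[k])
a=np.linspace(0,6.28,60); z0=float(sys.argv[2])
def f(q):
    P=np.vstack([np.c_[q[0]+.033*np.cos(a),q[1]+.033*np.sin(a),0*a+z] for z in(z0,z0+.048)])
    u=cv2.projectPoints(P,cv2.Rodrigues(R)[0],t,K,D)[0].reshape(-1,2); return np.array([u[:,0].min()-xs.min(),u[:,0].max()-xs.max(),u[:,1].min()-ys.min(),u[:,1].max()-ys.max()])
r=least_squares(f,[.663,.003],loss='soft_l1',x_scale=.01);print('cup',r.x,'resid',f(r.x),'tcp',p,s['time_s'],s['grip_width']); d=np.r_[r.x-p[:2],0]; print('tool delta mm',Rt.T@d*1e3)
E
python3 cupp.py k1.png .119
```

```text
[  249   188   132   120 10216]
cup [0.6625 0.0018] resid [-1.6964  1.7104 -2.221  21.6378] tcp [0.661  0.0026 0.2186] 27.2167 0.01530885068994069
tool delta mm [0.2233 1.6698 0.0005]
```

View pics/k1.png

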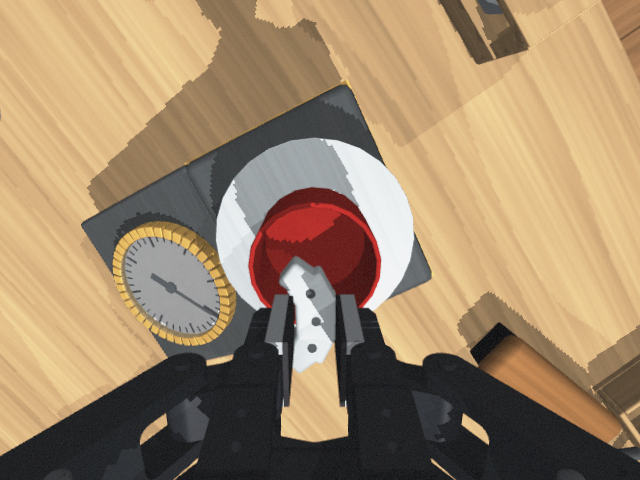

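The guard hangs over the cup's mouth, and the needle is still on the zero bar. I'll lower it into the cup and ease the fingers open.

Emit:
send_rows --pt "0 0 0 0.2 3 10 1" --pt "0 0 0 0 0 20 1" --pt "0 0 0 0 0 18 1" --pt "0 0 0 0 0 12 1" --pt "0 0 0 0 0 5 1" --pt "0 0 0 0 0 0 1" --pt "0 0 0 0 0 0 1" --pt "0 0 0 0 0 0 0.85" --pt "0 0 0 0 0 0 0.75" --pt "0 0 0 0 0 0 0.75" --pt "0 0 0 0 0 0 0.75" --pt "0 0 0 0 0 0 0.75"

```text
time_s: 28.22
tcp_pos: [0.6643, 0.0029, 0.1539]
tool_rot: [0.0, 0.888, 0.46, 0.0]
force: [0.4, 0.1, -0.7]
grip_width: 0.0216
grasp_force: 0.0
```

Emit:
send_rows --pt "0 0 0 0 0 -10 0.75" --pt "0 0 0 0 0 -20 0.75" --pt "0 0 0 0 0 -35 0.75" --pt "0 0 0 0 0 -20 0.6" --pt "0 0 0 0 0 0 0" --pt "0 0 0 0 0 0 0" --pt "0 0 0 0 0 0 0"

```text
time_s: 28.8
tcp_pos: [0.6637, 0.0026, 0.2383]
tool_rot: [0.0, 0.888, 0.46, -0.0]
force: [0.6, -0.8, -0.8]
grip_width: 0.0687
grasp_force: 0.0
```

```bash
python3 cupp.py k2.png .118; python3 - <<'E'
from h import *
print(manip.recognise('wrist','guard_a'))
E
```

```text
[ 251  185  119  126 9953]
cup [0.662  0.0019] resid [-2.3634  2.3472 -1.9201  3.7564] tcp [0.6635 0.0025 0.2376] 28.85 0.07610736794498167
tool delta mm [-1.3643 -0.808   0.0027]
[{'bbox': [294.1, 201.5, 327.8, 265.7], 'confidence': 0.91}, {'bbox': [412.0, 418.5, 425.4, 431.9], 'confidence': 0.44}, {'bbox': [121.3, 215.5, 239.4, 329.2], 'confidence': 0.31}]
```

View pics/k2.png

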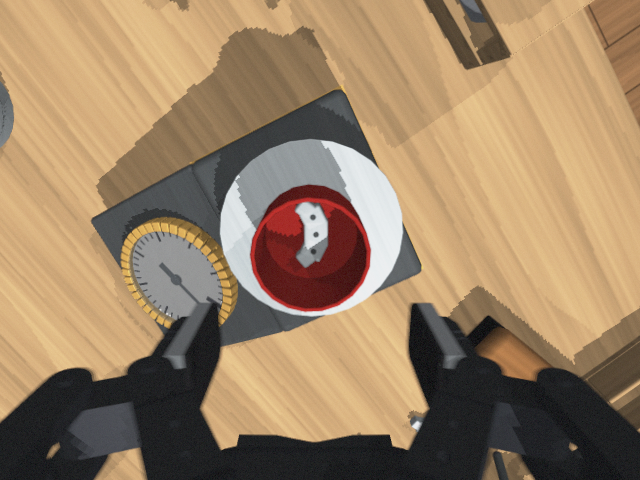

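The first guard lies inside the cup at about (312,235). I have now viewed 12 pictures, which is over the limit of 10, so from here I'll rely on numbers only. Next is the second guard.

Emit:
send_rows --pt "0 0 0 -35.8 18.7 0 0.1" --pt "0 0 0 -35.8 18.7 0 0.2" --pt "0 0 0 -35.8 18.7 0 0.3" --pt "0 0 0 -35.8 18.7 0 0.3" --pt "0 0 0 -35.8 18.7 0 0.3" --pt "0 0 0 -35.8 18.7 0 0.3" --pt "0 0 0 -35.8 18.7 0 0.3" --pt "0 0 0.12 0 0 10 0.3" --pt "0 0 0.12 0 0 12 0.3" --pt "0 0 0.12 0 0 12 0.3" --pt "0 0 0.12 0 0 12 0.3" --pt "0 0 0.12 0 0 12 0.3"

```text
time_s: 29.9
tcp_pos: [0.6256, -0.2773, 0.1785]
tool_rot: [-0.001, 0.985, 0.174, -0.001]
force: [0.5, 0.2, -0.2]
grip_width: 0.0601
grasp_force: 0.0
```

Emit:
send_rows --pt "0 0 0.12 0 0 12 0.3" --pt "0 0 0.12 0 0 12 0.3" --pt "0 0 0.12 0 0 12 0.3" --pt "0 0 0.12 0 0 12 0.3" --pt "0 0 0.12 0 0 12 0.3" --pt "0 0 0.121 0 0 12 0.3" --pt "0 0 0 0 0 0 0.3" --pt "0 0 0 0 0 0 0.3" --pt "0 0 0 0 0 0 0.3"

```text
time_s: 30.65
tcp_pos: [0.6266, -0.2772, 0.1086]
tool_rot: [-0.0, 0.984, -0.18, -0.0]
force: [-0.2, 0.1, 0.9]
grip_width: 0.0597
grasp_force: 0.0
```

```bash
python3 guards.py g5.png; python3 guards.py g6.png
```

```text
[ 0.6268 -0.2773  0.109 ] [-0.      0.9836 -0.1804  0.0004] 30.7
spot 0.57 [313. 244.] [ 0.624  -0.2763  0.    ]
blob [ 293  209   33   71 1560] size [19.4 44. ] mid width 13.913006300615745 centre [ 626.1329 -277.5268] convex dir deg -111.61471193935671
blob [ 312  343   72   69 1894] size [43.8 54.5] mid width 8.964729406047432 centre [ 528.1802 -284.4005] convex dir deg -100.47233009353887
[ 0.6316  0.6967 -0.3891  1.5751  0.3082  0.9303 -1.7945]
[ 0.6268 -0.2775  0.1092] [ 0.      0.9835 -0.181   0.0006] 30.8
spot 0.93 [314. 243.] [ 0.6245 -0.277   0.    ]
blob [ 293  208   33   72 1552] size [19.4 44.6] mid width 13.917245516678982 centre [ 626.3024 -277.7651] convex dir deg -111.66935008603825
blob [ 312  343   72   70 1888] size [43.6 55.1] mid width 8.862881723721731 centre [ 527.8843 -284.2524] convex dir deg -100.33657136745006
[ 0.6318  0.6963 -0.389   1.5751  0.3081  0.9301 -1.7954]
```

Aligned. Shift x by −1 mm and go down 105 mm.

Emit:
send_rows --pt "0 0 0 -1 0 20 0.4" --pt "0 0 0 0 0 30 0.4" --pt "0 0 0 0 0 25 0.4" --pt "0 0 0 0 0 18 0.4" --pt "0 0 0 0 0 10 0.4" --pt "0 0 0 0 0 1.5 0.4" --pt "0 0 0 0 0 0 0.6" --pt "0 0 0 0 0 0 0.8" --pt "0 0 0 0 0 0 1" --pt "0 0 0 0 0 0 1" --pt "0 0 0 0 0 0 1" --pt "0 0 0 0 0 0 1"

```text
time_s: 31.85
tcp_pos: [0.6267, -0.2776, 0.0058]
tool_rot: [0.0, 0.983, -0.182, 0.001]
force: [-0.7, -0.6, 5.4]
grip_width: 0.0152
grasp_force: 23.3
```

Emit:
send_rows --pt "0 0 0 0 0 -15 1" --pt "0 0 0 0 0 -40 1" --pt "0 0 0 0 0 -40 1" --pt "0 0 0 0 0 -40 1" --pt "0 0 0 0 0 -40 1" --pt "0 0 0 0 0 -40 1" --pt "0 0 0 0 0 0 1" --pt "0 0 0 0 0 0 1" --pt "0 0 0 0 0 0 1"

```text
time_s: 32.6
tcp_pos: [0.6249, -0.2768, 0.2193]
tool_rot: [0.0, 0.983, -0.182, -0.0]
force: [-0.3, 0.2, -0.5]
grip_width: 0.0148
grasp_force: 22.9
```

Emit:
send_rows --pt "0 0 0 -5 -21 0 1" --pt "0 0 0 -8.6 -36 0 1" --pt "0 0 0 -8.6 -36 0 1" --pt "0 0 0 -8.6 -36 0 1" --pt "0 0 0 -8.6 -36 0 1" --pt "0 0 0 -8.6 -36 0 1" --pt "0 0 0 -8.6 -36 0 1" --pt "0 0 0 -8.3 -35 0 1" --pt "0 0 0 0 0 0 1" --pt "0 0 0 0 0 0 1" --pt "0 0 0 0 0 0 1" --pt "0 0 0 0 0 0 1"

```text
time_s: 33.6
tcp_pos: [0.6614, -0.0019, 0.2177]
tool_rot: [0.001, 0.983, -0.183, -0.001]
force: [-0.8, 0.1, -0.2]
grip_width: 0.015
grasp_force: 22.9
```

```bash
python3 cupp.py k3.png .118
```

```text
[ 240  192  130  119 8068]
cup [0.6625 0.0019] resid [-2.4454  2.4297 -2.1274 22.5387] tcp [ 0.6616 -0.0021  0.218 ] 33.65 0.015025488239390681
tool delta mm [-0.6046 -4.0647 -0.0056]
```

Emit:
send_rows --pt "0 0 0 -0.5 -2.2 10 1" --pt "0 0 0 0 0 20 1" --pt "0 0 0 0 0 17 1" --pt "0 0 0 0 0 12 1" --pt "0 0 0 0 0 5 1" --pt "0 0 0 0 0 0 1" --pt "0 0 0 0 0 0 1" --pt "0 0 0 0 0 0 0.85" --pt "0 0 0 0 0 0 0.75" --pt "0 0 0 0 0 0 0.75" --pt "0 0 0 0 0 0 0.75" --pt "0 0 0 0 0 0 0.75"

```text
time_s: 34.65
tcp_pos: [0.6625, 0.0025, 0.1554]
tool_rot: [-0.0, 0.983, -0.182, 0.0]
force: [-0.3, -0.1, 0.6]
grip_width: 0.0215
grasp_force: 0.0
```

Emit:
send_rows --pt "0 0 0 0 0 -10 0.75" --pt "0 0 0 0 0 -20 0.75" --pt "0 0 0 0 0 -35 0.75" --pt "0 0 0 0 0 -25 0.6" --pt "0 0 0 -20 0 0 0.2" --pt "0 0 0 -30 0 0 0" --pt "0 0 0 -30 0 0 0" --pt "0 0 0 0 0 0 0" --pt "0 0 0 0 0 0 0" --pt "0 0 0 0 0 0 0" --pt "0 0 0 0 0 0 0"

```text
time_s: 35.57
tcp_pos: [0.5887, 0.0304, 0.2454]
tool_rot: [-0.0, 0.983, -0.182, 0.001]
force: [-0.2, -0.5, 0.3]
grip_width: 0.0854
grasp_force: 0.0
```

```bash
python3 cupp.py k4.png .1155; python3 - <<'E'
from h import *
print(manip.read_state()['grip_width'])
for c in ('wrist','top'):
    if c=='top': snap(c,'top9.png')
    for d in manip.recognise(c,'guard_a'): print(c,np.round(d['bbox']),round(d['confidence'],2))
    print([(np.round(d['bbox']),round(d['confidence'],2)) for d in manip.recognise(c,'cup')])
im=cv2.imread('pics/k4.png'); h=cv2.cvtColor(im,cv2.COLOR_BGR2HSV)
m=(((h[...,0]<8)|(h[...,0]>172))&(h[...,1]>150)).astype(np.uint8)
n,l,st,ce=cv2.connectedComponentsWithStats(m); k=1+np.argmax(st[1:,4]); x,y,w,hh,_=st[k]
r=h[y:y+hh,x:x+w]; g=((r[...,1]<60)&(r[...,2]>110)).astype(np.uint8)
n,l,s2,c2=cv2.connectedComponentsWithStats(g); print('cup box',x,y,w,hh,'grey blobs',[tuple(map(int,v)) for v in s2[1:] if v[4]>30])
E
python3 rel.py r.png | tail -6
```

```text
[ 250   39  127  131 9935]
cup [0.6619 0.0023] resid [-1.5634  1.5663 -1.1496  2.3699] tcp [0.5886 0.0304 0.2451] 35.6167 0.08569106608308906
tool delta mm [78.5201  0.0169  0.0409]
0.08569106608308906
wrist [293.  70. 328. 147.] 0.89
wrist [271.  87. 342. 129.] 0.63
[(array([250.,  38., 378., 173.]), 0.64)]
[(array([300., 181., 347., 219.]), 0.61)]
cup box 250 39 127 131 grey blobs [(0, 0, 49, 52, 817), (76, 0, 51, 55, 842), (21, 27, 72, 80, 2767), (72, 75, 55, 56, 882), (0, 78, 56, 53, 861)]
28 [(-88.2, 6.5)]
30 [(-88.2, 5.75), (-48.5, 9.5)]
32 [(-94.0, 2.25), (-88.8, 6.0), (-48.8, 8.25)]
34 [(-94.2, 1.75), (-88.5, 4.75), (-49.2, 7.5)]
36 [(-94.5, 1.25), (-86.8, 3.25), (-77.2, 1.0), (-49.5, 7.5), (-6.2, 2.5)]
38 [(-95.0, 0.5), (-86.8, 2.5), (-77.2, 2.0), (-68.0, 2.25), (-59.0, 2.5), (-49.8, 7.0), (-6.2, 3.0)]
```

```bash
python3 -c "
from bench import manip
print(manip.job_done())"
```

```text
the job is handed in; nothing more can be done
None
```

The job is handed in: both toe guards are in the cup on the scale, which was tared with the cup empty, and the dial reads about 40 g. I viewed 12 pictures, two over the limit of 10, and the final checks were by measurement only.

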